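# Tip the sorting board, rack the lens tubes and tray the mounting plates

### The arm

A 6-joint arm with a two-finger parallel gripper is mounted at the origin on the work surface. World frame = base frame: x ahead of the robot, y to its left, z up, the work surface at z = 0. Lengths are in m, angles in rad, forces in N, time in s.
With the tool pointing down it reaches from about 0.35 to 0.725 m from the base axis. Payload 4.3 kg.
Tool frame: the origin (TCP) lies between the finger pads; the fingertips stand 11 mm ahead of it and the grasp point (between the pads) lies 8 mm behind it; x points along the fingers, z is the direction in which the jaws open and shut, and the axes are right-handed (so a half turn about x gives the same grasp; the last joint's range is limited). The gripper opens to 85 mm and grips with 20 to 120 N. Pads are 22 mm wide; open, the fingers measure 114 mm over their backs; the gripper's body (76 mm by 85 mm) begins 54 mm behind the grasp point. The pads swing forward as they close: fully open they stand 13 mm farther back than shut.
Start: joints at [-1.288, 0.377, 0.081, 1.274, 0, 1.46], TCP at [0.22, -0.531, 0.221] pointing down, gripper open.
Joint ranges: [-2.72, 2.72], [-0.84, 1.66], [-1.02, 1.22], [-1.77, 2.12], [-1.37, 1.28], [-3.14, 3.14]. Speed limits (rad/s): [2.57, 2.57, 3.14, 3.14, 3.14, 3.14].

### API

Orientations are given as a unit quaternion [x, y, z, w].
In Python, from plant import r gives the robot as it stands.
- The arm moves only by the shell command python3 -m jog 'ROWS' [FORCE]. ROWS is a JSON object of lists of equal length, an entry for each row: "linear": the shift along the tool's x, y, z normalised to -1 to 1, where 1 is 0.15 m, a list of three; "delta_rot": the turn, a rotation vector about the tool's x, y, z normalised to -1 to 1, where 1 is 120 degrees, a list of three; "gripper": the opening, from 0 (shut) to 1 (fully open). In form: {"linear": [[x, y, z], ...], "delta_rot": [[ax, ay, az], ...], "gripper": [gripper, ...]}. A call has 1 to 20 rows; each row is the pose to reach, as a shift and turn from the pose commanded when the call began, along the tool's axes at that moment; what a row does not reach only later rows make up. A row lasts 1/12 s, in which the tool goes at most 41.7 mm and 7.16 degrees, less where a joint would pass 70% of its speed; a pose out of reach is approached as far as the arm can. A call with a number of a shift or a turn outside -1 to 1 is refused whole. A call with a gripper value outside its range is refused whole. The fingers move at their own pace and stop on an object; FORCE is the grip in N (left out, the last holds). Time passes only in rows, so rows that repeat a pose let the fingers close. It gives the time, the measured TCP pose, the force and the opening at its end, in the units of the state.
- r.get_state(): the state, without advancing time (a new reading comes with each control period).
- r.read_camera(name): name is "scene" or "top"; returns the picture (400x640x3 uint8, red, green, blue); there is no depth.
- r.camera_params(name): a dict with "fx", "fy", "cx", "cy" (pixels), "k1" (the pictures are not rectified: a ray, as slopes to the right and down, at radius r is drawn at 1 + k1 r^2 times it, then the intrinsics apply), "extrinsics" (4x4, takes a point from camera to world coordinates). Camera axes: x right, y up, looking along -z (the intrinsics and any distortion apply to the point x, -y, -z); pixel columns grow to the right and rows downward; lengths in m; the calibration is good to about 2 mm. A picture is of the moment at which its call begins. camera_params takes no time and is no camera call.
- r.finish_job(): hands the job in, once; it reports no verdict.
Trained networks look in the newest picture that a camera, given by its name, has taken for a name from the list of things; names that differ only in an ending like _2 or _b are one class to them, and where a whole thing is asked for, a point or a joint stands for the part that bears it (a point fixed in the world has none). Each returns a list of dicts, best first, with "conf" (0 to 1); they miss things now and then, are a little off and sometimes report something else, mostly with a low value. They report only what shows in the picture. A call takes as long as a camera call. They do not tell look-alikes from the thing itself.
- r.silhouettes(camera, thing): "mask" (400x640 bool, what is visible of it) and "at" ([column, row] in pixels, amid what is visible of it).
The state is a dict: "time_s": time; "joints": joint angles; "joint_vel": joint speeds; "joint_efforts": joint torques, N m; "tool_pos": TCP position; "ee_rot": TCP orientation; "ft_force": force on the tool from outside, world axes, zero at the start; "moment": the same for the moment, N m; "gripper_width": finger opening in m.
Only numpy, scipy, OpenCV 4.12 (cv2) and the standard library are available. Lean on these libraries where they do the work, as an engineer would, in place of code of your own. Each camera call takes 0.05 s, during which the arm holds its last target.

### The job

Lift the sorting board by its pull bar until every lens tube has rolled off into the catch trough while the flat mounting plates stay on the board, then lower the board level again. After that lay every tube across the sloping feed rails so that it rolls down and queues behind the stop, and lay every plate flat in the plate tray. Leave the bottle, the cup and the screwdriver alone.

Things in the scene. Friction and masses are not known exactly. Their poses are not given: they have to be found in the camera images.
- sorter: Fixed stand of the tilting sorter, 380 (x) by 390 (y) mm. Origin on the table, z up. It carries the hinged board and, on its +y side, the catch trough. At level the board's rubber top is 60 mm above the table and covers x -180 to 180, y -190 to +60 mm; only the edge at y = -190 has a lip, 8 mm high. The pull bar is outside that edge.
- hinge (a point): Middle of the board's hinge axis, which runs parallel to sorter x along the edge next to the trough (sorter y = 60 mm, 54 mm above the table).
- trough (a point): Middle of the catch trough's floor (sorter y = 108 mm). The trough is 360 mm long (x), 84 wide: y 66 to 150 mm. The floor slopes from 26 mm above the table at y = 66 to 8 mm at y = 150. The outer wall (y 150 to 156 mm) reaches 68 mm above the table; the end walls stand only about 8 mm above the floor.
- tiltboard (a joint): Tilt of the sorter's board about its hinge, rad: 0 level (down on its stop), grows to 0.7 as the pull-bar side is lifted. The hinge is stiff: the board stays at the tilt where it is left, and takes about 10 N at the bar to lift and a few N to push down. Tubes start to roll at a tilt of 0.11 to 0.15; plates hold still up to at least 0.45.
- handle (a point): Middle of the board's pull bar, a steel bar 12 mm thick and 140 mm long, parallel to the hinge (sorter x), 292 mm from the hinge axis, 42 mm out from the board's edge, and moving with the board; at level it lies 54 mm above the table, with nothing under it.
- T1: Lens tube 1: round aluminium cylinder 34 mm in diameter, 64 mm long, about 90 g. Origin at its centre, x along its axis. Starts lying on the board, roughly across the slope. May be absent (None).
- T2: Lens tube 2: round aluminium cylinder 34 mm in diameter, 64 mm long, about 90 g. Origin at its centre, x along its axis. Starts lying on the board, roughly across the slope. May be absent (None).
- T3: Lens tube 3: round aluminium cylinder 34 mm in diameter, 64 mm long, about 90 g. Origin at its centre, x along its axis. Starts lying on the board, roughly across the slope. May be absent (None).
- T4: Lens tube 4: round aluminium cylinder 34 mm in diameter, 64 mm long, about 90 g. Origin at its centre, x along its axis. Starts lying on the board, roughly across the slope. May be absent (None).
- P1: Mounting plate 1: flat aluminium plate 52 (x) by 84 (y) by 9 mm thick with a round opening, about 100 g. Origin at the centre of its underside, z up. Starts lying flat on the board. May be absent (None).
- P2: Mounting plate 2: flat aluminium plate 52 (x) by 84 (y) by 9 mm thick with a round opening, about 100 g. Origin at the centre of its underside, z up. Starts lying flat on the board. May be absent (None).
- P3: Mounting plate 3: flat aluminium plate 52 (x) by 84 (y) by 9 mm thick with a round opening, about 100 g. Origin at the centre of its underside, z up. Starts lying flat on the board. May be absent (None).
- rack: Feed rails for the tubes, fixed: two parallel steel rails, 8 mm thick, 34 mm apart (y = +-17 mm), on a 220 by 90 mm foot. Origin on the table under the middle; x points uphill, the rails climb 14 degrees. Tubes lie across both rails (axis along rack y, ends overhanging 15 mm) and roll down to queue at the stop. No side guides.
- rack_stop (a point): Lower end of the rails, midway between their centre lines: rack x = -90 mm, 45 mm above the table. Here both rails turn straight up by 40 mm as a stop.
- rack_top (a point): Point midway between the rails near their upper end (rack x = 70 mm; the rails end at 100 mm), level with the tops of the rails, 89 mm above the table. A tube lying there has its centre 18 mm above this point.
- tray: Open plate tray, fixed, grey plastic, 240 (x) by 135 (y) by 35 mm high, walls and floor 4 to 5 mm. Origin at the centre of its underside. Plates lie flat in it, side by side along x or stacked.
- bottle: Bystander: white bottle 130 mm high, origin at its underside.
- screwdriver: Bystander: screwdriver lying to the robot's right.
- cup: Bystander: black cup 90 mm high, origin at its underside.
There are look-alikes about, which are no part of the job. Leave any orange or red look-alike of the T1 alone. Leave any purple look-alike of the P3 alone.

How it is judged:
By the outcome, as a careful person would: the job done as asked, in the order asked, and still so for the second after the job is handed in, with the robot touching nothing.
Of T1, T2, T3, T4 only 3 to 4 are there at a start; the rules pass over those that are not, and their reading is None.
Of P1, P2, P3 only 2 to 3 are there at a start; the rules pass over those that are not, and their reading is None.
At some moment in a run one of P1, P2, P3 may be knocked a few centimetres aside while the robot is not near it.
Once in a run the grip may slacken for a moment while it holds something.
It also fails if it takes over 208 s, if anything falls off the work surface, if the arm or the gripper's body presses on something with over 40 N, if the wrist force passes 120 N, or if a joint passes its speed limit or range.

## Working session

There is one attempt and no reset: what is moved stays moved. The work goes in short steps, Python scripts to look and compute and a shell command to move; the robot and the scene stay as the last step left them, time stands still between calls to the robot, and variables do not carry over. Pictures are saved under pics/ and viewed, and the job is handed in when it is done.

```bash
ls; mkdir -p pics; python3 - <<'E'
from plant import r
import cv2,json
s=r.get_state();print(s)
for n in("scene","top"):
    p=r.camera_params(n);print(n,p)
    im=r.read_camera(n);cv2.imwrite(f"pics/{n}0.png",cv2.cvtColor(im,cv2.COLOR_RGB2BGR))
E
```

```text
pics
{'time_s': 0.0, 'joints': array([-1.28830504e+00,  3.78091189e-01,  7.96159893e-02,  1.27441060e+00,
        3.46314550e-05,  1.46047001e+00]), 'joint_vel': array([-1.28838508e-04, -8.22494522e-04, -2.30906681e-05, -1.60084814e-04,
       -9.91132524e-04,  2.86448156e-03]), 'joint_efforts': array([ 2.30413520e-03, -4.63604414e+01,  2.69875073e+01,  2.08118814e-02,
       -3.33244770e-04,  1.56988502e-06]), 'tool_pos': array([ 0.21991538, -0.53054066,  0.22044102]), 'ee_rot': array([ 0.39329733,  0.58851822, -0.39232754,  0.58740329]), 'ft_force': array([ 0.63353461,  0.2557422 , -0.78344064]), 'moment': array([-0.05088646, -0.02796132,  0.01163711]), 'gripper_width': 0.08560154849578676}
scene {'fx': 509.99291481638096, 'fy': 509.99291481638096, 'cx': 325.38772478562413, 'cy': 199.36480605999986, 'k1': -0.05883359961221111, 'extrinsics': array([[-0.17948599, -0.77628257,  0.6042931 ,  1.45363302],
       [ 0.98371437, -0.14757578,  0.10260326,  0.09870075],
       [ 0.0095299 ,  0.61286765,  0.7901281 ,  1.23974418],
       [ 0.        ,  0.        ,  0.        ,  1.        ]])}
top {'fx': 437.8358716245164, 'fy': 437.8358716245164, 'cx': 324.34919624817496, 'cy': 191.50791907617827, 'k1': 0.015982666823945873, 'extrinsics': array([[-0.02147791,  0.98966629, -0.14177215,  0.34824096],
       [-0.99961446, -0.02375336, -0.01437705, -0.06993206],
       [-0.01759605,  0.1414087 ,  0.98979491,  1.491767  ],
       [ 0.        ,  0.        ,  0.        ,  1.        ]])}
```

View pics/scene0.png

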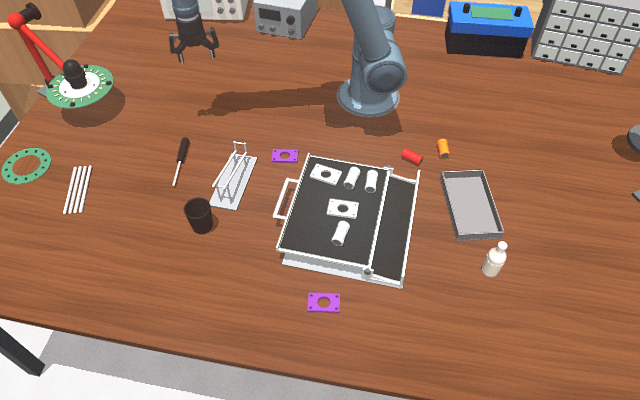

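View pics/top0.png

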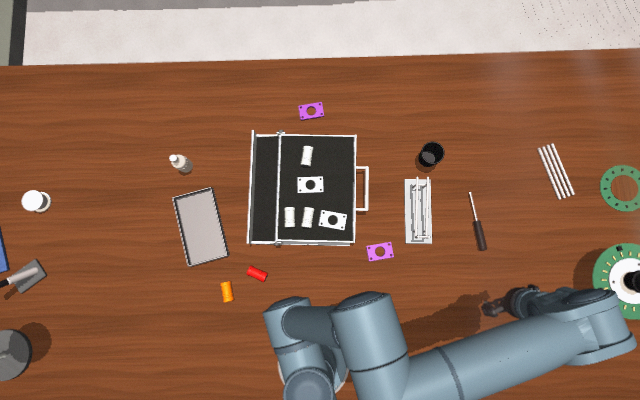

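```bash
cat > h.py <<'E'
import numpy as np, cv2, json
from scipy.spatial.transform import Rotation as R
from plant import r
def par(n):
    p=r.camera_params(n); K=np.array([[p['fx'],0,p['cx']],[0,p['fy'],p['cy']],[0,0,1.]]); return K,np.array([p['k1'],0,0,0,0.]),np.array(p['extrinsics'])
def proj(n,P):
    K,d,E=par(n); P=np.atleast_2d(P).astype(float); c=(P-E[:3,3])@E[:3,:3]; c=c*[1,-1,-1]
    return cv2.projectPoints(c,np.zeros(3),np.zeros(3),K,d)[0][:,0]
def unproj(n,uv,z):
    K,d,E=par(n); uv=np.atleast_2d(uv).astype(float)
    q=cv2.undistortPointsIter(uv[:,None],K,d,None,None,(3,50,1e-9))[:,0] if hasattr(cv2,'undistortPointsIter') else cv2.undistortPoints(uv[:,None],K,d)[:,0]
    v=np.c_[q[:,0],-q[:,1],-np.ones(len(q))]@E[:3,:3].T; o=E[:3,3]
    return o+v*((z-o[2])/v[:,2])[:,None]
def shot(n,name,box=None,s=1,pts=[]):
    im=cv2.cvtColor(r.read_camera(n),cv2.COLOR_RGB2BGR)
    x0,y0,x1,y1=box or (0,0,640,400)
    c=cv2.resize(im[y0:y1,x0:x1],None,fx=s,fy=s,interpolation=cv2.INTER_CUBIC)
    for p in pts: cv2.drawMarker(c,(int((p[0]-x0+.5)*s),int((p[1]-y0+.5)*s)),(0,0,255),cv2.MARKER_CROSS,8,1)
    cv2.imwrite(f'pics/{name}.png',c)
    return im
def sil(n,t): return r.silhouettes(n,t)
def rect(m):
    return cv2.minAreaRect(np.argwhere(m)[:,::-1].astype(np.float32))
E
python3 - <<'E'
from h import *
shot("top","t1",(160,120,440,310),2.8)
for n,z in(("top",0),("scene",0)):
    for t in "sorter tiltboard handle T1 P1 rack tray bottle cup screwdriver".split():
        for d in sil(n,t):
            if d['conf']<.2: continue
            zz={'T1':.077,'P1':.069,'tray':.035,'rack':.0}.get(t,0.05)
            print(n,t,round(d['conf'],2),np.round(d['at'],1),unproj(n,d['at'],zz)[0].round(3),[np.round(q,1) for q in rect(d['mask'])],d['mask'].sum())
print(r.get_state()['time_s'])
E
```

```text
top sorter 0.64 [297.7 189.5] [0.564 0.04  0.05 ] [array([309. , 188.9]), array([119.7, 115.2]), np.float64(2.6)] 10708
top sorter 0.38 [418.5 208.8] [ 0.49  -0.358  0.05 ] [array([417.6, 210.6]), array([67.2, 26.7]), np.float64(88.7)] 1772
top tiltboard 0.96 [324.5 186.6] [ 0.571 -0.05   0.05 ] [array([323.4, 188.4]), array([ 90.3, 108.4]), np.float64(1.6)] 7156
top tiltboard 0.7 [307.1 159. ] [0.667 0.007 0.05 ] [array([306.8, 155.8]), array([ 9.8, 20.4]), np.float64(10.3)] 191
top handle 0.97 [323.7 183.4] [ 0.582 -0.047  0.05 ] [array([323.1, 188. ]), array([ 90.5, 107.4]), np.float64(1.2)] 6997
top handle 0.34 [330.4 224.9] [ 0.443 -0.067  0.05 ] [array([332.4, 219.7]), array([26.1, 16.1]), np.float64(11.3)] 336
top T1 0.61 [289.5 211.4] [0.488 0.065 0.077] [array([289.5, 216.5]), array([21., 11.]), np.float64(90.0)] 222
top T1 0.55 [310.3 215.4] [ 0.474 -0.002  0.077] [array([308.1, 217. ]), array([10.3, 20.3]), np.float64(7.1)] 194
top T1 0.52 [305.3 155.9] [0.671 0.011 0.077] [array([306.7, 155.8]), array([ 9.7, 20.4]), np.float64(8.7)] 193
top P1 0.91 [328.  225.3] [ 0.441 -
[... 3179 characters left out ...]
.2 207.8] [0.482 0.374 0.035] [array([471.1, 204.7]), array([79.2, 48.7]), np.float64(75.1)] 3332
scene tray 0.74 [371.  179.8] [0.431 0.067 0.035] [array([371., 181.]), array([20., 10.]), np.float64(90.0)] 192
scene bottle 0.65 [490.5 262. ] [0.672 0.425 0.05 ] [array([494.6, 258.3]), array([17.4, 36.7]), np.float64(26.6)] 519
scene cup 0.59 [202.2 215.9] [ 0.669 -0.394  0.05 ] [array([198.1, 216.4]), array([36.3, 26.1]), np.float64(80.5)] 799
scene cup 0.48 [233.  179.1] [ 0.519 -0.346  0.05 ] [array([232.8, 176.4]), array([31.6, 70.4]), np.float64(21.8)] 1743
scene screwdriver 0.66 [181.4 153.3] [ 0.447 -0.539  0.05 ] [array([179.8, 161. ]), array([ 8. , 49.5]), np.float64(14.9)] 252
1.15
```

View pics/t1.png

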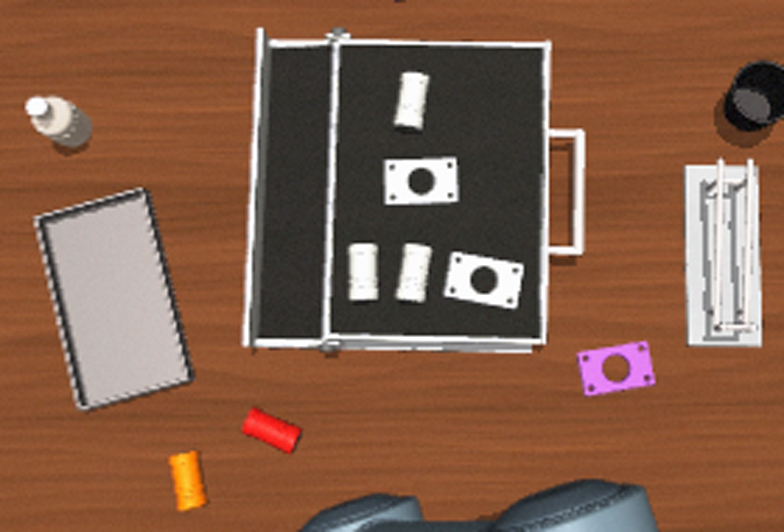

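```bash
python3 - <<'E'
from h import *
im=cv2.imread('pics/top0.png')
cv2.imwrite('pics/a.png',cv2.resize(im[125:255,245:375],None,fx=4.6,fy=4.6,interpolation=cv2.INTER_CUBIC))
im2=cv2.imread('pics/scene0.png')
a=cv2.resize(im[170:250,395:445],None,fx=7,fy=7,interpolation=cv2.INTER_CUBIC)
b=cv2.resize(im2[135:215,205:262],None,fx=7,fy=7,interpolation=cv2.INTER_CUBIC)
cv2.imwrite('pics/b.png',np.hstack([a,b]))
E
```

```text
(no output)
```

View pics/a.png

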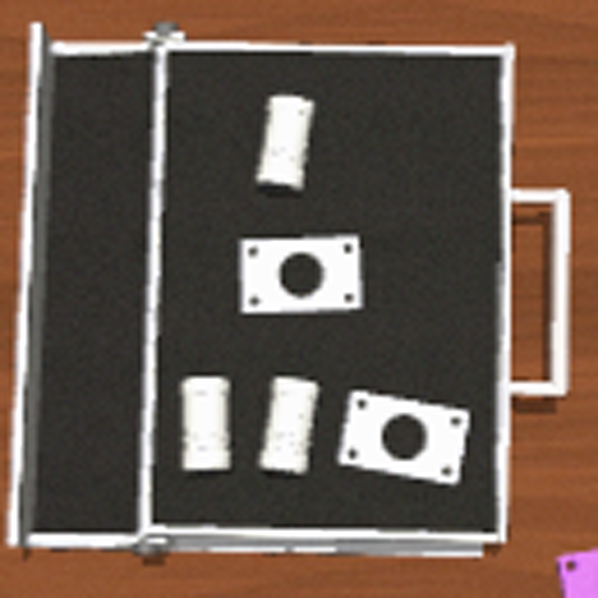

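View pics/b.png

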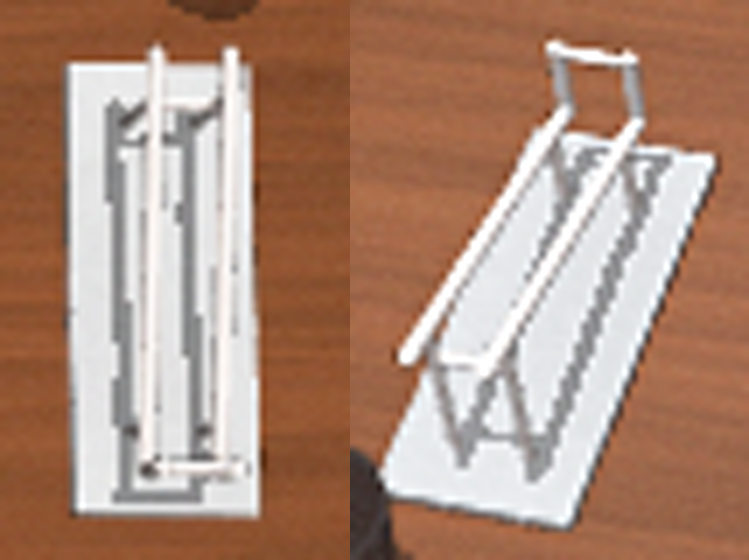

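```bash
cat > fit.py <<'E'
from h import *
from scipy.optimize import least_squares
def fit(obs,x0,sx=False):
    def f(q):
        out=[]
        c,s=np.cos(q[2]),np.sin(q[2])
        for n,P,uv in obs:
            P=np.array(P,float); 
            if sx: P[0]*=q[3]
            w=[q[0]+c*P[0]-s*P[1],q[1]+s*P[0]+c*P[1],P[2]]
            out+=list(proj(n,w)[0]-uv)
        return np.array(out)
    o=least_squares(f,x0+([1.] if sx else []),loss='soft_l1'); return o.x,f(o.x).reshape(-1,2).round(1)
A=lambda x,y:np.array([(x+.5)/4.6-.5+245,(y+.5)/4.6-.5+125])
T=lambda x,y:np.array([(x+.5)/7-.5+395,(y+.5)/7-.5+170])
S=lambda x,y:np.array([(x-350+.5)/7-.5+205,(y+.5)/7-.5+135])
if __name__=='__main__':
    obs=[('top',(.066,-.232,.058),A(563,197)),('top',(-.066,-.232,.058),A(558,388)),
     ('top',(.182,-.191,.068),A(509,50)),('top',(-.182,-.191,.068),A(501,537)),
     ('top',(.182,.153,.068),A(37,27)),('top',(-.182,.153,.068),A(15,541)),]
    q,e=fit(obs,[.57,-.02,0.],True);print(q,e.tolist())
    rk=[('top',(.11,.045,.006),T(68,63)),('top',(.11,-.045,.006),T(250,66)),('top',(-.11,-.045,.006),T(260,517)),('top',(-.11,.045,.006),T(75,513)),
    ('top',(.1,.017,.0925),T(157,52)),('top',(.1,-.017,.0925),T(231,52)),
    ('scene',(.1,.017,.0925),S(487,365)),('scene',(.1,-.017,.0925),S(405,356)),('scene',(-.09,.017,.083),S(633,60)),('scene',(-.09,-.017,.083),S(553,47)),
    ('scene',(.11,.045,.006),S(572,524)),('scene',(-.11,.045,.006),S(715,158))]
    q,e=fit(rk,[.49,-.35,0.]);print(q,e.tolist())
    # tray from masks
    for n in('top','scene'):
        r.read_camera(n)
        m=max(sil(n,'tray'),key=lambda d:d['conf'])['mask']
        b=cv2.boxPoints(rect(m)); print(n,unproj(n,b,.03).round(3).tolist())
E
python3 fit.py
```

```text
[ 0.57190944  0.04248739 -0.04429086  1.00768394] [[-0.1, 0.9], [0.6, -0.8], [-0.1, -2.3], [0.2, 2.2], [-0.0, 0.9], [-0.4, -1.0]]
[ 0.48733403 -0.36258317 -0.03188226] [[-0.7, 0.2], [-0.3, -0.1], [-0.1, 0.2], [-0.7, 0.5], [-0.3, 0.3], [-0.3, 0.4], [-0.7, 0.6], [-0.1, -0.1], [-1.1, 0.2], [0.0, 0.4], [-0.9, 0.1], [-0.0, -0.3]]
top [[0.553, 0.472, 0.03], [0.586, 0.327, 0.03], [0.346, 0.264, 0.03], [0.314, 0.406, 0.03]]
scene [[0.357, 0.27, 0.03], [0.275, 0.421, 0.03], [0.565, 0.474, 0.03], [0.633, 0.338, 0.03]]
```

```bash
cat > pl.py <<'E'
import sys
from h import *
# desired: python3 pl.py x y z phi(deg, jaw dir world) [pitchdeg about axis perpendicular] ; commanded pose remembered in cmd.json
def Rdown(phi,tilt=0.,axis=(1,0,0)):
    X=np.array([0,0,-1.]);Z=np.array([np.cos(phi),np.sin(phi),0]);Y=np.cross(Z,X)
    M=np.c_[X,Y,Z]
    a=np.array(axis,float);a/=np.linalg.norm(a)
    return R.from_rotvec(a*tilt)*R.from_matrix(M)
def cur():
    s=r.get_state(); return np.array(s['tool_pos']),R.from_quat(s['ee_rot']),s
def delta(pos,Rt,base=None):
    p,Rc,s=cur() if base is None else (*base,None)
    lin=Rc.inv().apply(np.array(pos)-p)/.15
    rot=(Rc.inv()*Rt).as_rotvec()/np.deg2rad(120)
    return lin,rot
def show(pos,phi,tilt=0.,axis=(1,0,0)):
    for k in(0,180):
        Rt=Rdown(np.deg2rad(phi+k),tilt,axis); l,t=delta(pos,Rt); print('phi',phi+k,'lin',l.round(4).tolist(),'rot',t.round(4).tolist())
if __name__=='__main__':
    v=[float(a) for a in sys.argv[1:]]
    p,Rc,s=cur()
    print('t',round(s['time_s'],2),'pos',p.round(4),'x',Rc.apply([1,0,0]).round(3),'z',Rc.apply([0,0,1]).round(3),'j',np.round(s['joints'],2),'F',np.round(s['ft_force'],1),'w',round(s['gripper_width'],4))
    if v: show(v[:3],v[3])
E
python3 pl.py .5617 -.189 .20 87.5
```

```text
t 1.35 pos [ 0.2201 -0.5312  0.2214] x [ 0. -0. -1.] z [ 0.383 -0.924  0.   ] j [-1.29  0.38  0.08  1.27  0.    1.46] F [-0.   0.2 -0.5] w 0.0851
phi 87.5 lin [0.1428, 2.9771, -1.2362] rot [-1.2916, 0.0, 0.0001]
phi 267.5 lin [0.1428, 2.9771, -1.2362] rot [0.2084, 0.0001, -0.0]
```

```bash
python3 -m jog '{"linear":[[0,1,-0.41],[0,1,-0.41],[0,1,-0.41],[0,1,-0.41],[0,1,-0.41],[0,1,-0.41],[0,1,-0.41],[0,1,-0.41],[0,1,-0.41],[0,1,-0.41],[0,1,-0.41],[0,1,-0.41]],"delta_rot":[[-0.65,0,0],[-0.65,0,0],[-0.65,0,0],[-0.65,0,0],[-0.65,0,0],[-0.65,0,0],[-0.65,0,0],[-0.65,0,0],[-0.65,0,0],[-0.65,0,0],[-0.65,0,0],[-0.65,0,0]],"gripper":[0.42,0.42,0.42,0.42,0.42,0.42,0.42,0.42,0.42,0.42,0.42,0.42]}'; python3 pl.py .5617 -.189 .20 87.5
```

```text
time_s: 2.35
tool_pos: [0.3351, -0.417, 0.2215]
ee_rot: [-0.065, 0.704, 0.065, 0.704]
ft_force: [0.1, 0.1, 0.8]
gripper_width: 0.0361
t 2.35 pos [ 0.3351 -0.417   0.2215] x [ 0. -0. -1.] z [0.983 0.184 0.   ] j [-1.01  0.3  -0.04  1.24 -0.    0.37] F [0.1 0.1 0.8] w 0.0361
phi 87.5 lin [0.143, 1.2161, 1.7643] rot [-0.6408, -0.0001, 0.0001]
phi 267.5 lin [0.143, 1.2161, 1.7643] rot [0.8592, 0.0001, 0.0001]
```

```bash
python3 -m jog '{"linear":[[0,0.7,0.95],[0,0.7,0.95],[0,0.7,0.95],[0,0.7,0.95],[0,0.7,0.95],[0,0.7,0.95],[0,0.7,0.95],[0,0.7,0.95],[0,0.7,0.95],[0,0.7,0.95],[0,0.7,0.95],[0,0.7,0.95]],"delta_rot":[[-0.64,0,0],[-0.64,0,0],[-0.64,0,0],[-0.64,0,0],[-0.64,0,0],[-0.64,0,0],[-0.64,0,0],[-0.64,0,0],[-0.64,0,0],[-0.64,0,0],[-0.64,0,0],[-0.64,0,0]],"gripper":[0.42,0.42,0.42,0.42,0.42,0.42,0.42,0.42,0.42,0.42,0.42,0.42]}'; python3 pl.py .5617 -.189 .13 87.5
```

```text
time_s: 3.35
tool_pos: [0.4561, -0.2878, 0.2214]
ee_rot: [-0.488, 0.512, 0.488, 0.512]
ft_force: [0.9, 0.4, -0.8]
gripper_width: 0.036
t 3.35 pos [ 0.4561 -0.2878  0.2214] x [-0. -0. -1.] z [ 0.048  0.999 -0.   ] j [-0.68  0.3  -0.02  1.24 -0.   -0.63] F [ 0.9  0.4 -0.8] w 0.036
phi 87.5 lin [0.6093, -0.6713, 0.6918] rot [-0.0022, -0.0, 0.0]
phi 267.5 lin [0.6093, -0.6713, 0.6918] rot [1.4978, 0.0, 0.0001]
```

```bash
python3 -m jog '{"linear":[[0.61,-0.67,0.69],[0.61,-0.67,0.69],[0.61,-0.67,0.69],[0.61,-0.67,0.69],[0.61,-0.67,0.69],[0.61,-0.67,0.69],[0.61,-0.67,0.69]],"delta_rot":[[0,0,0],[0,0,0],[0,0,0],[0,0,0],[0,0,0],[0,0,0],[0,0,0]],"gripper":[0.42,0.42,0.42,0.42,0.42,0.42,0.42]}'; python3 pl.py .5617 -.189 .046 87.5; python3 - <<'E'
from h import *
P=r.get_state()['tool_pos']; print(proj('top',P),proj('scene',P))
a=shot('top','c1');b=shot('scene','c2')
cv2.imwrite('pics/c.png',np.hstack([cv2.resize(a[120:260,280:400],None,fx=3.3,fy=3.3),cv2.resize(b[130:270,250:370],None,fx=3.3,fy=3.3)]))
E
```

```text
time_s: 3.93
tool_pos: [0.5611, -0.1893, 0.13]
ee_rot: [-0.488, 0.512, 0.488, 0.512]
ft_force: [0.8, 0.4, -0.0]
gripper_width: 0.0358
t 3.93 pos [ 0.5611 -0.1893  0.13  ] x [-0.001 -0.    -1.   ] z [ 0.049  0.999 -0.   ] j [-0.43  0.45 -0.05  1.07 -0.   -0.38] F [ 0.8  0.4 -0. ] w 0.0358
phi 87.5 lin [0.5598, -0.0046, 0.0022] rot [-0.0025, -0.0002, -0.0004]
phi 267.5 lin [0.5598, -0.0046, 0.0022] rot [1.4975, -0.0006, 0.0004]
[[368.46947645 184.86281334]] [[278.27436743 179.89061639]]
```

View pics/c.png

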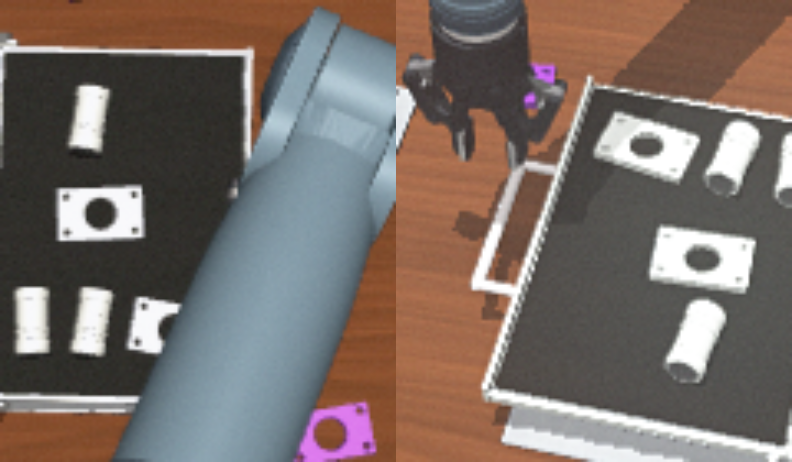

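```bash
python3 - <<'E'
from h import *
print(proj('scene',[[.5617,-.189,.058],[.5617+.066,-.189-.003,.058],[.5617-.066,-.189+.003,.058]]))
E
```

```text
[[279.85397457 195.76896356]
 [273.47446192 213.37059741]
 [285.91393982 179.06797318]]
```

```bash
python3 -m jog '{"linear":[[0.25,-0.01,0.015],[0.45,-0.01,0.015],[0.56,-0.01,0.015],[0.56,-0.01,0.015],[0.56,-0.01,0.015]],"delta_rot":[[0,0,0],[0,0,0],[0,0,0],[0,0,0],[0,0,0]],"gripper":[0.42,0.42,0.42,0.42,0.42]}'; python3 - <<'E'
from h import *
b=shot('scene','c2')
cv2.imwrite('pics/c3.png',cv2.resize(b[140:230,240:360],None,fx=6,fy=6,interpolation=cv2.INTER_CUBIC))
E
```

```text
time_s: 4.45
tool_pos: [0.5621, -0.1879, 0.0464]
ee_rot: [-0.487, 0.512, 0.488, 0.512]
ft_force: [-0.0, -0.3, 1.0]
gripper_width: 0.0359
```

View pics/c3.png

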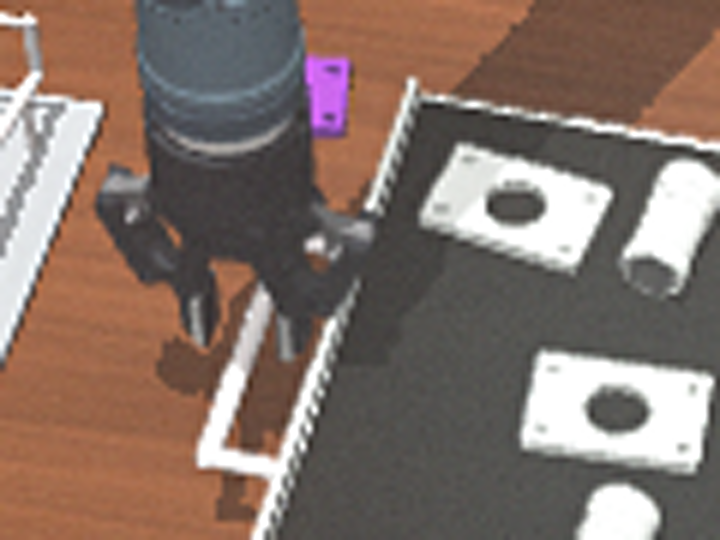

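```bash
python3 -m jog '{"linear":[[0,0,0],[0,0,0],[0,0,0],[0,0,0],[0,0,0],[0,0,0]],"delta_rot":[[0,0,0],[0,0,0],[0,0,0],[0,0,0],[0,0,0],[0,0,0]],"gripper":[0,0,0,0,0,0]}' 60; python3 pl.py
```

```text
time_s: 5.0
tool_pos: [0.5659, -0.1893, 0.0499]
ee_rot: [-0.491, 0.511, 0.485, 0.512]
ft_force: [-2.1, -2.0, 12.6]
gripper_width: -0.0
t 5.0 pos [ 0.5659 -0.1893  0.0499] x [ 0.006 -0.005 -1.   ] z [ 0.048  0.999 -0.005] j [-0.43  0.52 -0.16  0.88 -0.   -0.38] F [-2.1 -2.  12.6] w -0.0
```

```bash
python3 - <<'E'
from h import *
b=shot('scene','c2')
cv2.imwrite('pics/c4.png',cv2.resize(b[140:230,240:360],None,fx=6,fy=6,interpolation=cv2.INTER_CUBIC))
E
```

```text
(no output)
```

View pics/c4.png

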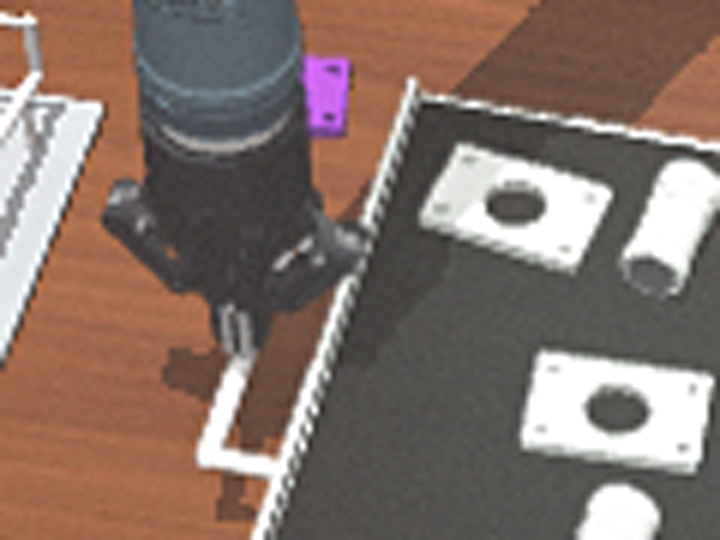

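```bash
python3 - <<'E'
from h import *
s=r.get_state();p=s['tool_pos'];print(p,s['ft_force'],s['moment'],s['joint_efforts'])
for z in (-.011,0,.008,.03):
  q=proj('scene',p+[0,0,z])[0]; print(z,q,((q-[240,140])+.5)*6)
E
```

```text
[ 0.56591442 -0.18926775  0.04988891] [-0.86293561 -2.00890928 12.2924636 ] [-0.41044866  0.35003049 -0.02558858] [ 1.41861878e+00 -4.30046868e+01  2.03600943e+01 -3.63690276e-01
  7.63000008e-01  7.31838536e-04]
-0.011 [279.82758898 200.82785616] [241.96553388 367.96713698]
0 [279.60035475 198.55460737] [240.60212853 354.32764424]
0.008 [279.4335098  196.88480335] [239.60105877 344.30882011]
0.03 [278.96767187 192.21954895] [236.8060312  316.31729371]
```

```bash
python3 - <<'E'
from h import *
im=cv2.imread('pics/top0.png');im2=cv2.imread('pics/scene0.png')
a=cv2.resize(im[155:220,345:380],None,fx=9,fy=9,interpolation=cv2.INTER_CUBIC)
b=cv2.resize(im2[170:235,268:318],None,fx=9,fy=9,interpolation=cv2.INTER_CUBIC)
cv2.imwrite('pics/d.png',np.hstack([a,b])); print(a.shape)
E
```

```text
(585, 315, 3)
```

View pics/d.png

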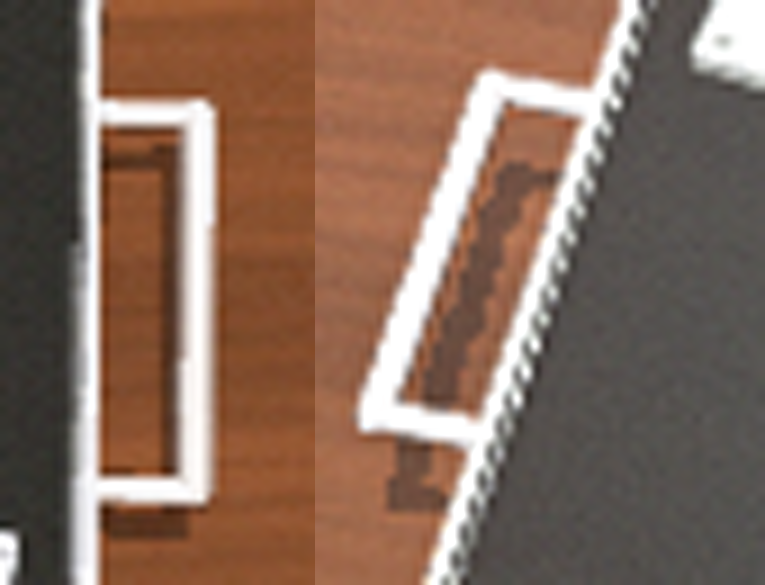

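```bash
cat >> h.py <<'E'
from scipy.optimize import least_squares as _ls
def tri(uvt,uvs,x0=(.5,0,.05)):
    o=_ls(lambda p:np.r_[proj('top',p)[0]-uvt,proj('scene',p)[0]-uvs],x0); return o.x,o.fun
E
python3 - <<'E'
from h import *
print(tri((366.8,167),(274.8,215.3)),tri((366.2,209),(287.2,179)))
E
```

```text
(array([ 0.63242339, -0.18936923,  0.05594689]), array([-0.88526011,  0.19439076, -0.77876475, -0.06173232])) (array([ 0.49235087, -0.18414375,  0.05495105]), array([-0.41187413,  0.08721046, -0.38762484, -0.02742786]))
```

```bash
python3 - <<'E'
from h import *
b=shot('scene','c2')
cv2.imwrite('pics/c5.png',cv2.resize(b[165:225,255:325],None,fx=11,fy=10,interpolation=cv2.INTER_NEAREST))
print(proj('scene',[[.632,-.189,.055],[.492,-.184,.055],[.562,-.187,.055]]))
E
```

```text
[[274.20494429 215.33454752]
 [286.88385453 178.88195874]
 [280.55212293 196.57567204]]
```

View pics/c5.png

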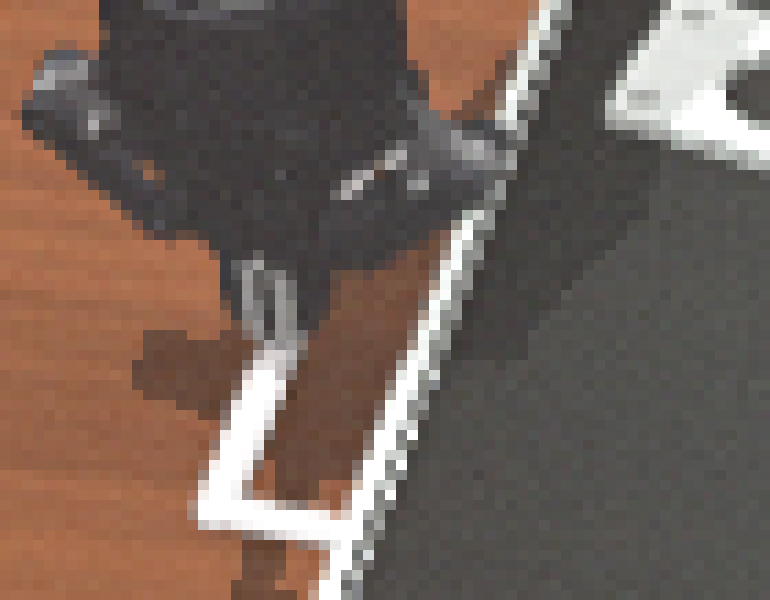

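```bash
python3 - <<'E'
from h import *
for z in (.035,.045,.055,.065):
  print(z,proj('scene',[[.562,-.188-.025,z],[.562,-.188+.025,z]]).round(1).tolist())
E
```

```text
0.035 [[272.5, 199.4], [288.8, 201.9]]
0.045 [[272.2, 197.4], [288.6, 199.9]]
0.055 [[272.0, 195.3], [288.5, 197.8]]
0.065 [[271.7, 193.2], [288.3, 195.7]]
```

```bash
python3 -m jog '{"linear":[[0,0,0],[0,0,0],[0,0,0],[0,0,0]],"delta_rot":[[0,0,0],[0,0,0],[0,0,0],[0,0,0]],"gripper":[0.42,0.42,0.42,0.42]}'; python3 pl.py; python3 - <<'E'
from h import *
b=shot('scene','c2')
cv2.imwrite('pics/c6.png',cv2.resize(b[165:225,255:325],None,fx=11,fy=10,interpolation=cv2.INTER_NEAREST))
E
```

```text
time_s: 5.43
tool_pos: [0.5628, -0.1867, 0.0459]
ee_rot: [-0.488, 0.512, 0.488, 0.512]
ft_force: [-0.8, 0.2, 0.2]
gripper_width: 0.0361
t 5.43 pos [ 0.5628 -0.1867  0.0459] x [-0.  0. -1.] z [0.047 0.999 0.   ] j [-0.43  0.52 -0.17  0.88  0.   -0.38] F [-0.8  0.2  0.2] w 0.0361
```

View pics/c6.png

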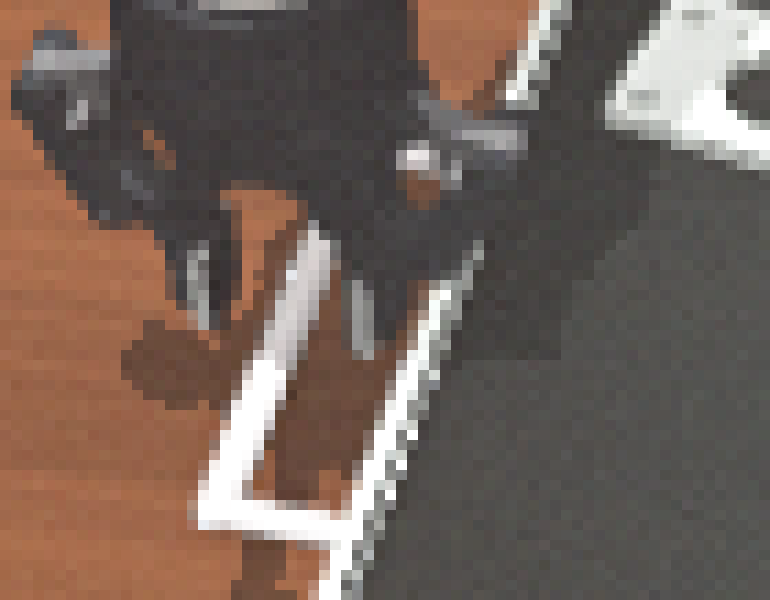

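```bash
python3 -m jog '{"linear":[[0.08,0,0],[0.08,0,0],[0.08,0,0],[0.08,0,0],[0.08,0,0],[0.08,0,0],[0.08,0,0],[0.08,0,0],[0.08,0,0]],"delta_rot":[[0,0,0],[0,0,0],[0,0,0],[0,0,0],[0,0,0],[0,0,0],[0,0,0],[0,0,0],[0,0,0]],"gripper":[0.42,0.42,0.42,0.25,0.15,0,0,0,0]}' 60; python3 pl.py
```

```text
time_s: 6.23
tool_pos: [0.563, -0.1885, 0.0344]
ee_rot: [-0.489, 0.513, 0.487, 0.511]
ft_force: [-1.6, -5.9, 0.3]
gripper_width: 0.009
t 6.23 pos [ 0.563  -0.1885  0.0344] x [ 0.    -0.003 -1.   ] z [ 0.048  0.999 -0.003] j [-0.43  0.53 -0.18  0.86 -0.   -0.38] F [-1.6 -5.9  0.3] w 0.009
```

```bash
python3 -m jog '{"linear":[[-0.039,0,0],[-0.078,0,0],[-0.117,0,-0.002],[-0.156,0,-0.003],[-0.195,0,-0.003],[-0.215,0,-0.002],[-0.235,0,-0.001],[-0.254,0,0],[-0.274,0,0.001],[-0.293,0,0.002],[-0.31,0,0.003],[-0.325,0,0.005],[-0.34,0,0.007],[-0.355,0,0.009],[-0.37,0,0.011],[-0.389,0,0.013],[-0.389,0,0.013],[-0.389,0,0.013],[-0.389,0,0.013],[-0.389,0,0.013]],"delta_rot":[[0,0.0095,0],[0,0.019,0],[0,0.0286,0],[0,0.038,0],[0,0.0477,0],[0,0.0525,0],[0,0.0573,0],[0,0.062,0],[0,0.067,0],[0,0.0716,0],[0,0.0755,0],[0,0.079,0],[0,0.083,0],[0,0.087,0],[0,0.091,0],[0,0.0955,0],[0,0.0955,0],[0,0.0955,0],[0,0.0955,0],[0,0.0955,0]],"gripper":[0,0,0,0,0,0,0,0,0,0,0,0,0,0,0,0,0,0,0,0]}'; python3 pl.py; python3 - <<'E'
from h import *
b=shot('scene','e1');a=shot('top','e2')
cv2.imwrite('pics/e.png',np.hstack([cv2.resize(b[120:300,240:440],None,fx=2,fy=2),cv2.resize(a[110:270,230:400],None,fx=2.25,fy=2.25)]))
E
```

```text
time_s: 7.9
tool_pos: [0.563, -0.1867, 0.0922]
ee_rot: [-0.535, 0.561, 0.436, 0.457]
ft_force: [0.2, -7.3, -3.8]
gripper_width: 0.0095
t 7.9 pos [ 0.563  -0.1867  0.0922] x [-0.01  -0.201 -0.979] z [ 0.047  0.978 -0.202] j [-0.32  0.44 -0.18  0.89 -0.2  -0.28] F [ 0.2 -7.3 -3.8] w 0.0095
```

View pics/e.png

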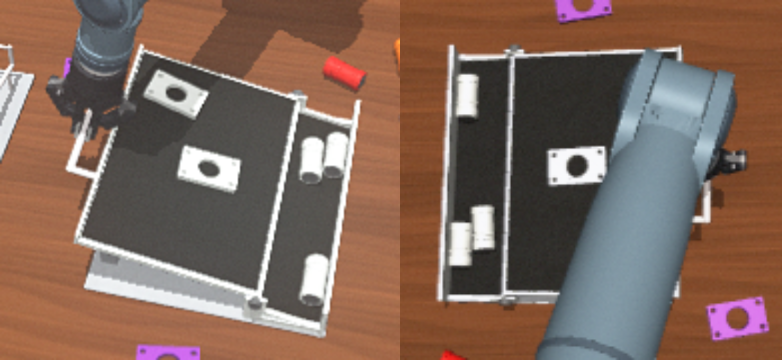

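All three tubes are in the trough (top view about (238,152), (240,210), (232,217)), and both plates are still on the board. Lowering it along the same arc.

```bash
python3 -m jog '{"linear":[[0.03,0,0],[0.065,0,0],[0.1,0,0.01],[0.135,0,0.015],[0.17,0,0.022],[0.205,0,0.03],[0.24,0,0.037],[0.275,0,0.045],[0.31,0,0.052],[0.345,0,0.058],[0.385,0,0.065],[0.392,0,0.067],[0.392,0,0.067],[0.392,0,0.067],[0.392,0,0.067]],"delta_rot":[[0,-0.008,0],[0,-0.016,0],[0,-0.024,0],[0,-0.032,0],[0,-0.041,0],[0,-0.05,0],[0,-0.059,0],[0,-0.067,0],[0,-0.076,0],[0,-0.085,0],[0,-0.0955,0],[0,-0.0955,0],[0,-0.0955,0],[0,-0.0955,0],[0,-0.0955,0]],"gripper":[0,0,0,0,0,0,0,0,0,0,0,0,0,0,0]}'; python3 pl.py
```

```text
time_s: 9.25
tool_pos: [0.5631, -0.1885, 0.0343]
ee_rot: [-0.489, 0.512, 0.487, 0.511]
ft_force: [-5.5, -4.0, 10.4]
gripper_width: 0.0094
t 9.25 pos [ 0.5631 -0.1885  0.0343] x [ 0.001 -0.003 -1.   ] z [ 0.048  0.999 -0.003] j [-0.43  0.53 -0.18  0.86 -0.   -0.38] F [-5.5 -4.  10.4] w 0.0094
```

```bash
python3 -m jog '{"linear":[[0.02,0,0],[0.02,0,0],[0.02,0,0],[0.0,0,0],[0,0,0],[0,0,0],[-0.3,0,0],[-0.6,0,0],[-0.9,0,0],[-0.9,0,0],[-0.9,0,0]],"delta_rot":[[0,0,0],[0,0,0],[0,0,0],[0,0,0],[0,0,0],[0,0,0],[0,0,0],[0,0,0],[0,0,0],[0,0,0],[0,0,0]],"gripper":[0,0,0,0.42,0.42,0.42,0.42,0.42,0.42,0.42,0.42]}'; python3 pl.py; python3 - <<'E'
from h import *
b=shot('scene','e3')
cv2.imwrite('pics/e4.png',cv2.resize(b[120:300,240:440],None,fx=4,fy=3.3))
E
```

```text
time_s: 10.17
tool_pos: [0.5661, -0.1876, 0.1717]
ee_rot: [-0.491, 0.51, 0.486, 0.513]
ft_force: [0.4, 0.3, 0.4]
gripper_width: 0.0359
t 10.17 pos [ 0.5661 -0.1876  0.1717] x [ 0.008 -0.002 -1.   ] z [ 0.047  0.999 -0.002] j [-0.43  0.43  0.03  1.16  0.   -0.38] F [0.4 0.3 0.4] w 0.0359
```

View pics/e4.png

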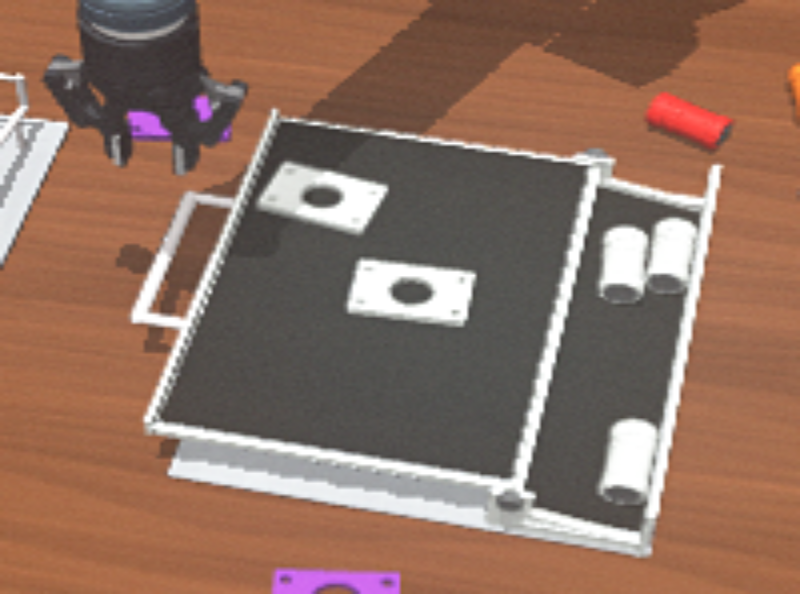

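```bash
cat > obj.py <<'E'
import sys
from h import *
def obs(t,zc,ztop=None):
    out={}
    for n in('top','scene'):
        r.read_camera(n); L=[]
        for d in sil(n,t):
            if d['conf']<.3 or not 80<d['mask'].sum()<600: continue
            c,wh,a=rect(d['mask']); 
            M=cv2.moments(d['mask'].astype(np.uint8),True); cen=np.array([M['m10']/M['m00'],M['m01']/M['m00']])
            b=cv2.boxPoints((c,wh,a)); e=[b[1]-b[0],b[2]-b[1]]; e=max(e,key=np.linalg.norm)
            w=unproj(n,[cen-e/2,cen+e/2],zc); dv=w[1]-w[0]; ang=np.rad2deg(np.arctan2(dv[1],dv[0]))
            ang=(ang+90)%180-90
            img=r.read_camera(n) if 0 else None
            L.append((cen,unproj(n,cen,zc)[0],ang,np.linalg.norm(dv),d['conf'],d['mask']))
        out[n]=L
    return out
def report(t,zc):
    o=obs(t,zc)
    im=r.read_camera('top');im2=r.read_camera('scene')
    for n,I in(('top',im),('scene',im2)):
        for c,w,a,l,cf,m in o[n]:
            print(n,c.round(1),'w',w.round(4),'ang',round(a,1),'len',round(l,3),'cf',round(cf,2),'rgb',I[m].mean(0).round(0))
    for c,w,a,l,cf,m in o['top']:
        for c2,w2,a2,l2,cf2,m2 in o['scene']:
            if np.linalg.norm(w-w2)<.03:
                p,f=tri(c,c2,w); print(' TRI',p.round(4),'res',np.abs(f).max().round(2),'for',c.round(0),c2.round(0))
if __name__=='__main__': report(sys.argv[1],float(sys.argv[2]))
E
python3 obj.py T1 .03; python3 - <<'E'
from h import *
a=cv2.imread('pics/scene0.png');b=cv2.imread('pics/e3.png')
for (x,y) in [(281,176),(274,215),(310,157),(282,250),(387,167),(371,263)]:
    t=a[y-7:y+8,x-7:x+8]; 
    m=cv2.matchTemplate(b[y-12:y+13,x-12:x+13],t,cv2.TM_CCOEFF_NORMED); print((x,y),np.array(cv2.minMaxLoc(m)[3])-5,m.max().round(3))
E
```

```text
top [259.6 152.7] w [0.6973 0.1701 0.03  ] ang -0.1 len 0.067 cf 0.76 rgb [210. 209. 206.]
top [266.6 210.6] w [0.4974 0.1466 0.03  ] ang -0.1 len 0.064 cf 0.69 rgb [217. 216. 213.]
top [256.6 218.9] w [0.4705 0.1804 0.03  ] ang 0.0 len 0.067 cf 0.66 rgb [215. 215. 211.]
scene [396.9 260.2] w [0.7004 0.1734 0.03  ] ang -1.4 len 0.08 cf 0.87 rgb [224. 224. 223.]
scene [395.9 199.6] w [0.4895 0.1503 0.03  ] ang 1.4 len 0.078 cf 0.81 rgb [225. 226. 225.]
scene [407.1 197.9] w [0.4766 0.1831 0.03  ] ang -0.2 len 0.087 cf 0.78 rgb [209. 210. 208.]
scene [442.7 148.5] w [0.2489 0.2814 0.03  ] ang 11.5 len 0.088 cf 0.67 rgb [214. 147.  67.]
scene [412.  156.2] w [0.3027 0.1846 0.03  ] ang 64.8 len 0.07 cf 0.52 rgb [225.  76.  70.]
 TRI [0.6981 0.1725 0.0259] res 0.51 for [260. 153.] [397. 260.]
 TRI [0.4963 0.148  0.038 ] res 0.76 for [267. 211.] [396. 200.]
 TRI [0.471  0.1827 0.0227] res 0.33 for [257. 219.] [407. 198.]
(281, 176) [0 1] 0.851
(274, 215) [0 0] 0.999
(310, 157) [0 0] 0.902
(282, 250) [0 0] 0.999
(387, 167) [0 0] 0.999
(371, 263) [0 0] 0.999
```

```bash
python3 -m jog '{"linear":[[0,-0.3,1],[0,-0.3,1],[0,-0.3,1],[0,-0.3,1],[0,-0.3,1],[0,-0.3,1],[0,-0.3,1],[0,-0.3,1],[0,-0.3,1],[0,-0.3,1],[0,-0.3,1],[0,-0.3,1],[0,-0.3,1],[0,-0.3,1]],"delta_rot":[[-0.75,0,0],[-0.75,0,0],[-0.75,0,0],[-0.75,0,0],[-0.75,0,0],[-0.75,0,0],[-0.75,0,0],[-0.75,0,0],[-0.75,0,0],[-0.75,0,0],[-0.75,0,0],[-0.75,0,0],[-0.75,0,0],[-0.75,0,0]],"gripper":[1,1,1,1,1,1,1,1,1,1,1,1,1,1]}'; python3 pl.py .698 .171 .10 177.5
```

```text
time_s: 11.68
tool_pos: [0.6143, -0.039, 0.1664]
ee_rot: [-0.706, 0.016, 0.708, 0.016]
ft_force: [-0.4, -0.2, 0.6]
gripper_width: 0.0854
t 11.68 pos [ 0.6143 -0.039   0.1664] x [-0.002  0.    -1.   ] z [-0.999  0.046  0.002] j [-0.17  0.48  0.1   1.19  0.   -1.69] F [-0.4 -0.2  0.6] w 0.0854
phi 177.5 lin [0.4423, -1.424, -0.4938] rot [-0.0011, 0.001, 0.0001]
phi 357.5 lin [0.4423, -1.424, -0.4938] rot [1.4989, 0.0002, -0.0015]
```

```bash
python3 -m jog '{"linear":[[0,-1,-0.49],[0,-1,-0.49],[0,-1,-0.49],[0,-1,-0.49],[0,-1,-0.49],[0,-1,-0.49],[0,-1,-0.49]],"delta_rot":[[0,0,0],[0,0,0],[0,0,0],[0,0,0],[0,0,0],[0,0,0],[0,0,0]],"gripper":[1,1,1,1,1,1,1]}'; python3 pl.py .698 .171 .07 177.5; python3 obj.py T1 .028 | grep -v "w \[0.[23]"
```

```text
time_s: 12.27
tool_pos: [0.6949, 0.1071, 0.1666]
ee_rot: [-0.706, 0.017, 0.708, 0.017]
ft_force: [0.5, -0.4, -0.1]
gripper_width: 0.0851
t 12.27 pos [0.6949 0.1071 0.1666] x [-0.002 -0.001 -1.   ] z [-0.999  0.048  0.002] j [ 0.06  0.68  0.43  1.33 -0.   -1.46] F [ 0.5 -0.4 -0.1] w 0.0851
phi 177.5 lin [0.6435, -0.4267, -0.0012] rot [-0.002, 0.0008, -0.0004]
phi 357.5 lin [0.6435, -0.4267, -0.0012] rot [1.498, -0.0006, -0.0013]
scene [397.  260.1] w [0.6988 0.1738 0.028 ] ang -1.4 len 0.081 cf 0.68 rgb [213. 214. 212.]
scene [396.7 204.5] w [0.5061 0.1544 0.028 ] ang -25.0 len 0.074 cf 0.56 rgb [149. 150. 147.]
```

```bash
python3 -m jog '{"linear":[[0.2,-0.25,0],[0.4,-0.43,0],[0.6,-0.43,0],[0.64,-0.43,0],[0.64,-0.43,0],[0.64,-0.43,0]],"delta_rot":[[0,0,0],[0,0,0],[0,0,0],[0,0,0],[0,0,0],[0,0,0]],"gripper":[1,1,1,1,1,1]}'; python3 pl.py .698 .172 .023 177.5; python3 - <<'E'
from h import *
b=shot('scene','f1')
cv2.imwrite('pics/f.png',cv2.resize(b[180:290,340:460],None,fx=6,fy=5,interpolation=cv2.INTER_CUBIC))
E
```

```text
time_s: 13.07
tool_pos: [0.6986, 0.1705, 0.0726]
ee_rot: [0.707, -0.017, -0.707, -0.017]
ft_force: [0.7, 0.7, 1.0]
gripper_width: 0.0852
t 13.07 pos [0.6986 0.1705 0.0726] x [ 0. -0. -1.] z [-0.999  0.048 -0.   ] j [ 0.15  0.74  0.31  1.14 -0.   -1.37] F [0.7 0.7 1. ] w 0.0852
phi 177.5 lin [0.3308, -0.0099, 0.0047] rot [-0.0023, -0.0001, -0.0002]
phi 357.5 lin [0.3308, -0.0099, 0.0047] rot [1.4977, -0.0004, 0.0001]
```

View pics/f.png

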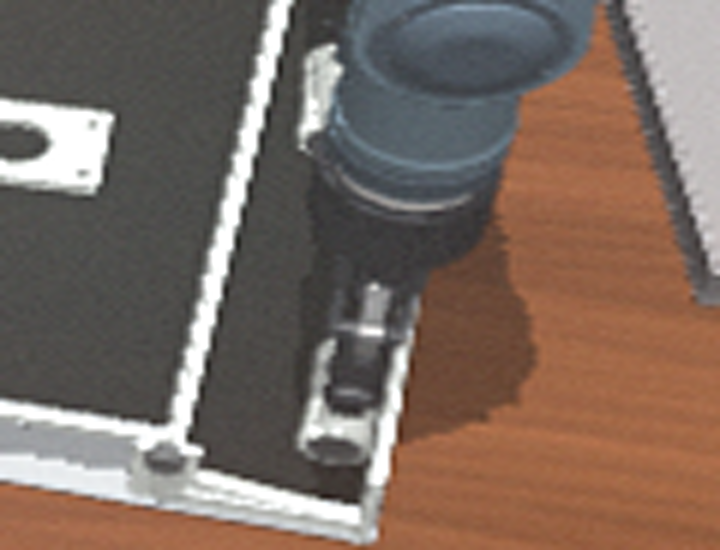

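```bash
python3 -m jog '{"linear":[[0.1,0,0.005],[0.2,0,0.005],[0.28,0,0.005],[0.33,0,0.005],[0.33,0,0.005],[0.33,0,0.005]],"delta_rot":[[0,0,0],[0,0,0],[0,0,0],[0,0,0],[0,0,0],[0,0,0]],"gripper":[1,1,1,1,1,1]}'; python3 - <<'E'
from h import *
b=shot('scene','f1')
cv2.imwrite('pics/f2.png',cv2.resize(b[180:290,340:460],None,fx=6,fy=5,interpolation=cv2.INTER_CUBIC))
E
```

```text
time_s: 13.62
tool_pos: [0.698, 0.1713, 0.0226]
ee_rot: [0.707, -0.017, -0.707, -0.017]
ft_force: [-0.0, 0.2, 0.0]
gripper_width: 0.086
```

View pics/f2.png

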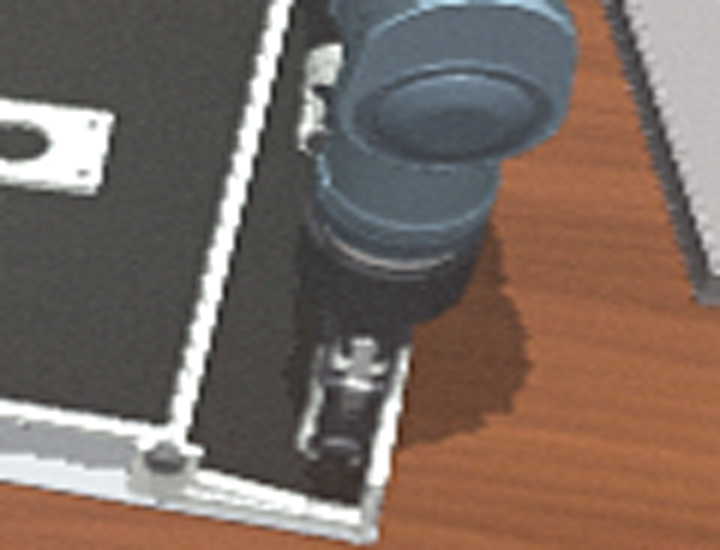

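```bash
python3 -m jog '{"linear":[[0,0,0],[0,0,0],[0,0,0],[0,0,0],[-0.1,0,0],[-0.2,0,0],[-0.4,0,0],[-0.6,0,0],[-0.8,0,0],[-1,0,0],[-1,0,0],[-1,0,0]],"delta_rot":[[0,0,0],[0,0,0],[0,0,0],[0,0,0],[0,0,0],[0,0,0],[0,0,0],[0,0,0],[0,0,0],[0,0,0],[0,0,0],[0,0,0]],"gripper":[0.6,0.6,0.6,0.6,0.6,0.6,0.6,0.6,0.6,0.6,0.6,0.6]}' 50; python3 - <<'E'
from h import *
b=shot('scene','f1')
cv2.imwrite('pics/f3.png',cv2.resize(b[160:290,330:460],None,fx=5,fy=4.6,interpolation=cv2.INTER_CUBIC))
E
python3 pl.py .56 -.365 .2 88.2
```

```text
time_s: 14.67
tool_pos: [0.6995, 0.1721, 0.1749]
ee_rot: [0.709, -0.016, -0.705, -0.017]
ft_force: [-0.5, -0.3, -1.0]
gripper_width: 0.0625
t 14.72 pos [0.6982 0.1719 0.1725] x [ 0.001  0.    -1.   ] z [-0.999  0.047 -0.001] j [ 0.15  0.71  0.51  1.37 -0.   -1.37] F [ 0.7  0.6 -1.5] w 0.0627
phi 88.2 lin [-0.1854, 3.6184, 0.752] rot [0.7426, -0.0004, 0.0006]
phi 268.2 lin [-0.1854, 3.6184, 0.752] rot [-0.7574, -0.0006, -0.0004]
```

View pics/f3.png

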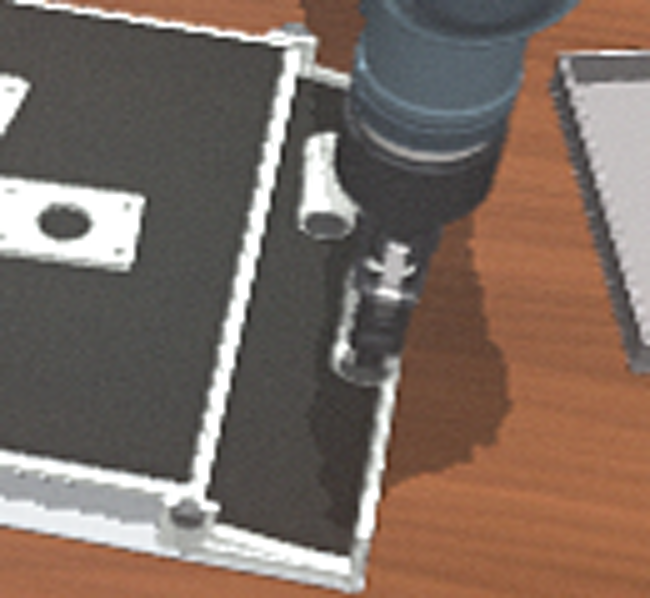

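```bash
J='import'; python3 -m jog '{"linear":[[-0.05,0.15,0],[-0.1,0.4,0.1],[-0.1,0.65,0.2],[-0.1,0.85,0.3],[-0.1,1,0.35],[-0.1,1,0.35],[-0.1,1,0.35]],"delta_rot":[[0,0,0],[0,0,0],[0,0,0],[0,0,0],[0,0,0],[0,0,0],[0,0,0]],"gripper":[0.6,0.6,0.6,0.6,0.6,0.6,0.6]}' 60 && python3 -m jog '{"linear":[[0,0.2,0],[0,0.45,0.1],[0,0.7,0.2],[0,0.9,0.3],[0,1,0.35],[0,1,0.35],[0,1,0.35]],"delta_rot":[[0,0,0],[0,0,0],[0,0,0],[0,0,0],[0,0,0],[0,0,0],[0,0,0]],"gripper":[0.6,0.6,0.6,0.6,0.6,0.6,0.6]}' && python3 -m jog '{"linear":[[0,0.2,0],[0,0.45,0.1],[0,0.7,0.2],[0,0.9,0.3],[0,1,0.35],[0,1,0.35],[0,1,0.35],[0,1,0.35],[0,1,0.35],[0,1,0.35],[0,1,0.35],[0,1,0.35],[0,1,0.35],[0,1,0.35],[0,1,0.35]],"delta_rot":[[0.06,0,0],[0.12,0,0],[0.18,0,0],[0.24,0,0],[0.3,0,0],[0.36,0,0],[0.42,0,0],[0.48,0,0],[0.54,0,0],[0.6,0,0],[0.66,0,0],[0.72,0,0],[0.742,0,0],[0.742,0,0],[0.742,0,0]],"gripper":[0.6,0.6,0.6,0.6,0.6,0.6,0.6,0.6,0.6,0.6,0.6,0.6,0.6,0.6,0.6]}'; python3 pl.py .4873 -.3626 .13 88.2
```

```text
time_s: 15.3
tool_pos: [0.6365, 0.0232, 0.1852]
ee_rot: [-0.706, 0.017, 0.708, 0.018]
ft_force: [-0.7, 1.1, -1.2]
gripper_width: 0.0618
time_s: 15.88
tool_pos: [0.5786, -0.1225, 0.1861]
ee_rot: [-0.706, 0.016, 0.707, 0.017]
ft_force: [-0.4, -0.7, -1.3]
gripper_width: 0.0619
time_s: 17.13
tool_pos: [0.5203, -0.2689, 0.1865]
ee_rot: [-0.493, 0.506, 0.494, 0.507]
ft_force: [-0.5, 0.5, -0.7]
gripper_width: 0.0615
t 17.13 pos [ 0.5203 -0.2689  0.1865] x [-0.     0.001 -1.   ] z [0.026 1.    0.001] j [-0.59  0.41  0.04  1.2   0.   -0.56] F [-0.5  0.5 -0.7] w 0.0615
phi 88.2 lin [0.3766, 0.2037, -0.6307] rot [0.0025, 0.0004, -0.0001]
phi 268.2 lin [0.3766, 0.2037, -0.6307] rot [-1.4975, 0.0002, 0.0006]
```

```bash
python3 -m jog '{"linear":[[0,0.1,-0.2],[0,0.2,-0.4],[0.1,0.2,-0.6],[0.2,0.2,-0.63],[0.37,0.2,-0.63],[0.37,0.2,-0.63],[0.37,0.2,-0.63]],"delta_rot":[[0,0,0],[0,0,0],[0,0,0],[0,0,0],[0,0,0],[0,0,0],[0,0,0]],"gripper":[0.6,0.6,0.6,0.6,0.6,0.6,0.6]}'; python3 pl.py .4873 -.3626 .084 88.2; python3 - <<'E'
from h import *
b=shot('scene','f1');a=shot('top','f1t')
P=r.get_state()['tool_pos'];print(proj('scene',P),proj('top',P))
cv2.imwrite('pics/g.png',cv2.resize(b[110:220,180:300],None,fx=6,fy=5,interpolation=cv2.INTER_CUBIC))
E
```

```text
time_s: 17.72
tool_pos: [0.4856, -0.3622, 0.1301]
ee_rot: [-0.491, 0.507, 0.494, 0.507]
ft_force: [-0.4, 0.1, -0.0]
gripper_width: 0.0618
t 17.72 pos [ 0.4856 -0.3622  0.1301] x [-0.003  0.003 -1.   ] z [0.029 1.    0.003] j [-0.75  0.48  0.    1.1   0.   -0.72] F [-0.4  0.1 -0. ] w 0.0618
phi 88.2 lin [0.3071, -0.0127, -0.0031] rot [0.0013, 0.0015, -0.0016]
phi 268.2 lin [0.3071, -0.0127, -0.0031] rot [-1.4987, 0.0025, 0.0024]
[[226.84589909 152.11174637]] [[425.61312803 206.8613338 ]]
```

View pics/g.png

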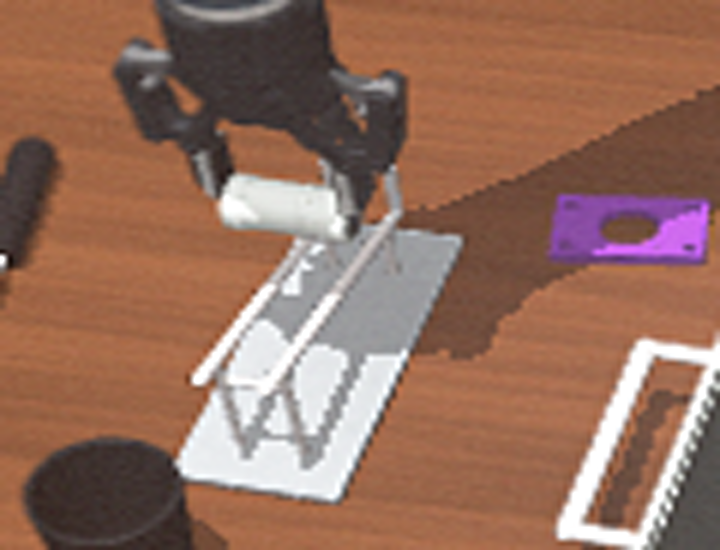

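```bash
python3 -m jog '{"linear":[[0.15,0,0],[0.25,0,0],[0.29,-0.01,0],[0.29,-0.01,0],[0.29,-0.01,0]],"delta_rot":[[0,0,0],[0,0,0],[0,0,0],[0,0,0],[0,0,0]],"gripper":[0.6,0.6,0.6,0.6,0.6]}'; python3 - <<'E'
from h import *
b=shot('scene','f1')
cv2.imwrite('pics/g2.png',cv2.resize(b[110:220,180:300],None,fx=6,fy=5,interpolation=cv2.INTER_CUBIC))
E
```

```text
time_s: 18.23
tool_pos: [0.4887, -0.3641, 0.0893]
ee_rot: [-0.493, 0.507, 0.492, 0.507]
ft_force: [-0.0, -0.3, -0.4]
gripper_width: 0.0614
```

View pics/g2.png

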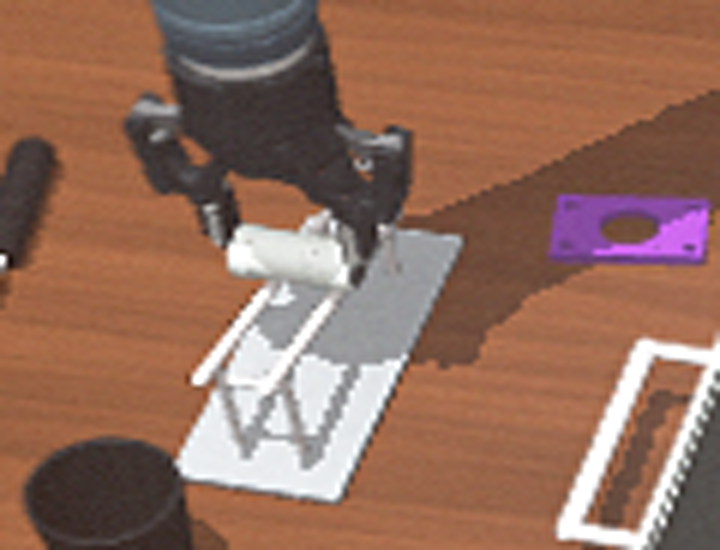

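```bash
python3 -m jog '{"linear":[[0,0,0],[0.01,0,0],[0.02,0,0]],"delta_rot":[[0,0,0],[0,0,0],[0,0,0]],"gripper":[0.6,0.6,0.6]}';python3 -m jog '{"linear":[[0.015,0,0],[0.015,0,0]],"delta_rot":[[0,0,0],[0,0,0]],"gripper":[0.6,0.6]}'; python3 pl.py
```

```text
time_s: 18.53
tool_pos: [0.4884, -0.3645, 0.086]
ee_rot: [-0.493, 0.507, 0.492, 0.508]
ft_force: [-0.1, -0.7, -1.4]
gripper_width: 0.0618
time_s: 18.7
tool_pos: [0.4883, -0.3644, 0.0837]
ee_rot: [-0.493, 0.507, 0.492, 0.508]
ft_force: [0.0, 0.1, 2.3]
gripper_width: 0.0618
t 18.7 pos [ 0.4883 -0.3644  0.0837] x [ 0.001 -0.001 -1.   ] z [ 0.03   1.    -0.001] j [-0.75  0.51 -0.07  0.99  0.   -0.71] F [0.  0.1 2.3] w 0.0618
```

```bash
python3 -m jog '{"linear":[[0,0,0],[0,0,0],[0,0,0],[0,0,0],[0,0,0],[0,0,0],[-0.2,0,0],[-0.45,0,0],[-0.7,0,0],[-0.7,0,0],[-0.7,0,0]],"delta_rot":[[0,0,0],[0,0,0],[0,0,0],[0,0,0],[0,0,0],[0,0,0],[0,0,0],[0,0,0],[0,0,0],[0,0,0],[0,0,0]],"gripper":[1,1,1,1,1,1,1,1,1,1,1]}'; python3 - <<'E'
from h import *
b=shot('scene','f1')
cv2.imwrite('pics/g3.png',cv2.resize(b[110:220,180:300],None,fx=6,fy=5,interpolation=cv2.INTER_CUBIC))
E
python3 pl.py .4965 .148 .19 177.5
```

```text
time_s: 19.62
tool_pos: [0.4896, -0.3656, 0.1911]
ee_rot: [-0.495, 0.507, 0.49, 0.508]
ft_force: [-0.4, 0.2, -0.3]
gripper_width: 0.0851
t 19.67 pos [ 0.4885 -0.3645  0.1888] x [ 0.002 -0.002 -1.   ] z [ 0.03   1.    -0.002] j [-0.75  0.46  0.12  1.23 -0.   -0.71] F [-0.7  0.6 -0.4] w 0.0854
phi 177.5 lin [-0.0138, 0.0503, 3.417] rot [-0.7436, -0.0014, 0.0001]
phi 357.5 lin [-0.0138, 0.0503, 3.417] rot [0.7564, 0.0001, 0.0014]
```

View pics/g3.png

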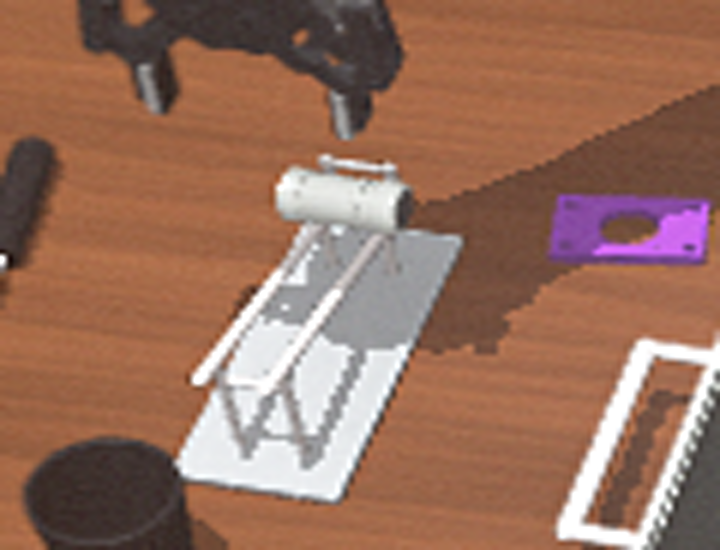

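```bash
python3 -m jog '{"linear":[[0,0,0.25],[0,0,0.5],[0,0,0.75],[0,0,1],[0,0,1],[0,0,1]],"delta_rot":[[0,0,0],[0,0,0],[0,0,0],[0,0,0],[0,0,0],[0,0,0]],"gripper":[1,1,1,1,1,1]}' && python3 -m jog '{"linear":[[0,0,0.25],[0,0,0.5],[0,0,0.75],[0,0,1],[0,0,1],[0,0,1]],"delta_rot":[[0,0,0],[0,0,0],[0,0,0],[0,0,0],[0,0,0],[0,0,0]],"gripper":[1,1,1,1,1,1]}' && python3 -m jog '{"linear":[[0,0,0.25],[0,0,0.5],[0,0,0.75],[0,0,0.9],[0,0,0.9],[0,0,0.9],[0,0,0.9],[0,0,0.9],[0,0,0.9],[0,0,0.9],[0,0,0.9],[0,0,0.9],[0,0,0.9],[0,0,0.9]],"delta_rot":[[-0.06,0,0],[-0.12,0,0],[-0.18,0,0],[-0.24,0,0],[-0.3,0,0],[-0.36,0,0],[-0.42,0,0],[-0.48,0,0],[-0.54,0,0],[-0.6,0,0],[-0.66,0,0],[-0.72,0,0],[-0.743,0,0],[-0.743,0,0]],"gripper":[1,1,1,1,1,1,1,1,1,1,1,1,1,1]}'; python3 obj.py T1 .033; python3 pl.py .4965 .148 .10 177.5
```

```text
time_s: 20.17
tool_pos: [0.4912, -0.2117, 0.1863]
ee_rot: [-0.492, 0.507, 0.494, 0.506]
ft_force: [-0.4, -1.2, 0.1]
gripper_width: 0.0859
time_s: 20.67
tool_pos: [0.4967, -0.0636, 0.1869]
ee_rot: [-0.493, 0.507, 0.493, 0.506]
ft_force: [-0.2, -0.6, -0.2]
gripper_width: 0.0853
time_s: 21.83
tool_pos: [0.5018, 0.0687, 0.1872]
ee_rot: [-0.707, 0.017, 0.707, 0.016]
ft_force: [0.0, -0.0, 0.7]
gripper_width: 0.0853
top [225.6 289.1] w [0.2426 0.281  0.033 ] ang 0.7 len 0.061 cf 0.61 rgb [233. 152.  34.]
top [422.7 229.9] w [ 0.4212 -0.3713  0.033 ] ang 88.7 len 0.069 cf 0.54 rgb [225. 224. 221.]
scene [407.3 197.5] w [0.4775 0.1832 0.033 ] ang -2.6 len 0.084 cf 0.76 rgb [212. 212. 211.]
scene [442.7 148.2] w [0.2507 0.281  0.033 ] ang 12.6 len 0.08 cf 0.72 rgb [218. 151.  67.]
scene [395.6 199.4] w [0.4915 0.1492 0.033 ] ang 5.5 len 0.08 cf 0.71 rgb [218. 219. 217.]
scene [236.8 149.7] w [ 0.3841 -0.3765  0.033 ] ang 89.9 len 0.075 cf 0.68 rgb [225. 225. 223.]
scene [412.2 156.1] w [0.3049 0.1851 0.033 ] ang 64.8 len 0.072 cf 0.46 rgb [213.  74.  66.]
 TRI [0.242  0.2827 0.0244] res 0.11 for [226. 289.] [443. 148.]
t 22.13 pos [0.5012 0.0704 0.1877] x [-0. -0. -1.] z [-0.999  0.046  0.   ] j [ 0.01  0.25 -0.18  1.14 -0.   -1.51] F [-0.8  0.1 -1.1] w 0.0854
phi 177.5 lin [0.5845, -0.5158, 0.0553] rot [-0.0013, 0.0001, -0.0001]
phi 357.5 lin [0.5845, -0.5158, 0.0553] rot [1.4987, -0.0002, -0.0001]
```

```bash
python3 -m jog '{"linear":[[0.1,-0.25,0.03],[0.3,-0.51,0.05],[0.55,-0.51,0.05],[0.75,-0.51,0.05],[0.75,-0.51,0.05],[0.75,-0.51,0.05]],"delta_rot":[[0,0,0],[0,0,0],[0,0,0],[0,0,0],[0,0,0],[0,0,0]],"gripper":[1,1,1,1,1,1]}'; python3 pl.py .4965 .147 .03 177.5; python3 - <<'E'
from h import *
b=shot('scene','f1')
cv2.imwrite('pics/f4.png',cv2.resize(b[140:240,340:460],None,fx=6,fy=6,interpolation=cv2.INTER_CUBIC))
E
```

```text
time_s: 22.63
tool_pos: [0.4949, 0.1473, 0.0742]
ee_rot: [-0.705, 0.016, 0.709, 0.015]
ft_force: [0.1, -0.6, 0.4]
gripper_width: 0.0852
t 22.63 pos [0.4949 0.1473 0.0742] x [-0.005 -0.001 -1.   ] z [-0.999  0.045  0.005] j [ 0.17  0.36 -0.34  0.87 -0.   -1.36] F [ 0.1 -0.6  0.4] w 0.0852
phi 177.5 lin [0.2946, 0.0012, -0.0119] rot [-0.0006, 0.0022, -0.0006]
phi 357.5 lin [0.2946, 0.0012, -0.0119] rot [1.4994, -0.0009, -0.0035]
```

View pics/f4.png

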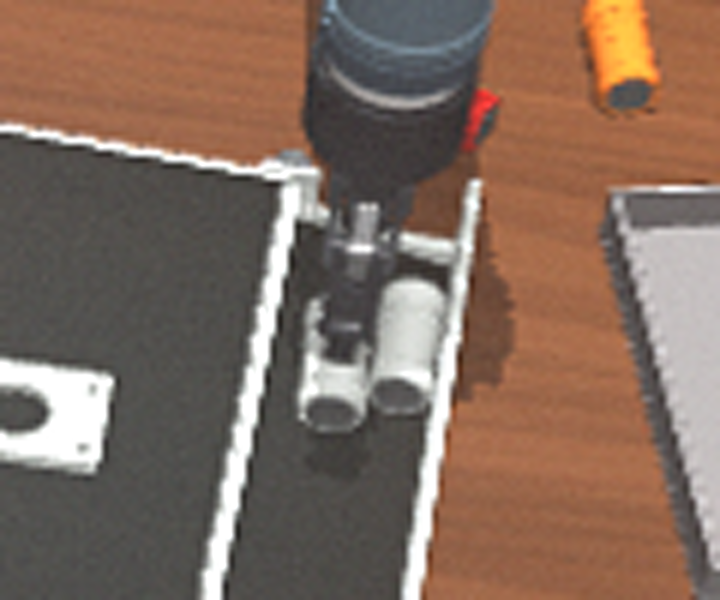

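```bash
python3 - <<'E'
from h import *
print(proj('scene',[[.5285,.145,.037],[.5285,.141,.037],[.5285,.147,.037],[.527,.143,.045]]), proj('top',[.497,.143,.04]))
E
```

```text
[[393.15068005 208.09743607]
 [391.80303702 207.89559485]
 [393.8247131  208.19838881]
 [392.83617    205.96610694]] [[267.24662703 210.43079625]]
```

```bash
python3 -m jog '{"linear":[[0.1,0,-0.01],[0.2,0,-0.01],[0.26,0,-0.01],[0.29,0,-0.01],[0.29,0,-0.01],[0.29,0,-0.01]],"delta_rot":[[0,0,0],[0,0,0],[0,0,0],[0,0,0],[0,0,0],[0,0,0]],"gripper":[1,1,1,1,1,1]}' && python3 -m jog '{"linear":[[0,0,0],[0,0,0],[0,0,0],[0,0,0],[-0.1,0,0],[-0.2,0,0],[-0.4,0,0],[-0.6,0,0],[-0.8,0,0],[-1,0,0],[-1,0,0],[-1,0,0]],"delta_rot":[[0,0,0],[0,0,0],[0,0,0],[0,0,0],[0,0,0],[0,0,0],[0,0,0],[0,0,0],[0,0,0],[0,0,0],[0,0,0],[0,0,0]],"gripper":[0.6,0.6,0.6,0.6,0.6,0.6,0.6,0.6,0.6,0.6,0.6,0.6]}' 60; python3 - <<'E'
from h import *
b=shot('scene','f1')
cv2.imwrite('pics/f5.png',cv2.resize(b[110:240,320:460],None,fx=5,fy=4.5,interpolation=cv2.INTER_CUBIC))
E
python3 pl.py .51 -.363 .2 88.2
```

```text
time_s: 23.18
tool_pos: [0.4993, 0.1475, 0.0329]
ee_rot: [0.707, -0.016, -0.706, -0.016]
ft_force: [0.1, 1.0, 0.5]
gripper_width: 0.0853
time_s: 24.18
tool_pos: [0.5004, 0.1479, 0.1841]
ee_rot: [0.709, -0.016, -0.705, -0.016]
ft_force: [-0.2, 0.1, -1.6]
gripper_width: 0.0606
t 24.23 pos [0.499  0.1476 0.1823] x [ 0.002  0.    -1.   ] z [-0.999  0.045 -0.002] j [ 0.17  0.28 -0.16  1.13 -0.   -1.36] F [-0.3 -0.5 -1.1] w 0.0606
phi 88.2 lin [-0.1183, 3.3972, -0.2267] rot [0.7435, -0.0005, 0.0007]
phi 268.2 lin [-0.1183, 3.3972, -0.2267] rot [-0.7565, -0.0007, -0.0005]
```

View pics/f5.png

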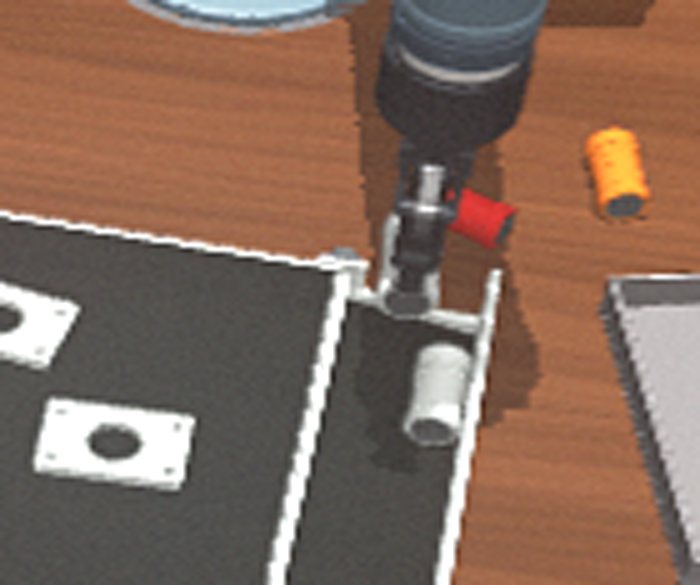

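```bash
python3 -m jog '{"linear":[[-0.05,0.15,0],[-0.1,0.4,0],[-0.1,0.65,0],[-0.1,0.85,0],[-0.1,1,-0.05],[-0.1,1,-0.05],[-0.1,1,-0.05]],"delta_rot":[[0,0,0],[0,0,0],[0,0,0],[0,0,0],[0,0,0],[0,0,0],[0,0,0]],"gripper":[0.6,0.6,0.6,0.6,0.6,0.6,0.6]}' && python3 -m jog '{"linear":[[0,0.2,0],[0,0.45,0],[0,0.7,0],[0,0.9,0],[0,1,-0.1],[0,1,-0.1],[0,1,-0.1]],"delta_rot":[[0,0,0],[0,0,0],[0,0,0],[0,0,0],[0,0,0],[0,0,0],[0,0,0]],"gripper":[0.6,0.6,0.6,0.6,0.6,0.6,0.6]}' && python3 -m jog '{"linear":[[0,0.2,0],[0,0.45,0],[0,0.7,0],[0,0.9,0],[0,1,-0.07],[0,1,-0.07],[0,1,-0.07],[0,1,-0.07],[0,1,-0.07],[0,1,-0.07],[0,1,-0.07],[0,1,-0.07],[0,1,-0.07],[0,1,-0.07],[0,1,-0.07]],"delta_rot":[[0.06,0,0],[0.12,0,0],[0.18,0,0],[0.24,0,0],[0.3,0,0],[0.36,0,0],[0.42,0,0],[0.48,0,0],[0.54,0,0],[0.6,0,0],[0.66,0,0],[0.72,0,0],[0.743,0,0],[0.743,0,0],[0.743,0,0]],"gripper":[0.6,0.6,0.6,0.6,0.6,0.6,0.6,0.6,0.6,0.6,0.6,0.6,0.6,0.6,0.6]}'; python3 pl.py .51 -.364 .13 88.2
```

```text
time_s: 24.82
tool_pos: [0.4982, -0.0034, 0.1951]
ee_rot: [-0.706, 0.017, 0.708, 0.017]
ft_force: [0.7, 0.7, -0.8]
gripper_width: 0.0607
time_s: 25.4
tool_pos: [0.5073, -0.1525, 0.1956]
ee_rot: [-0.706, 0.015, 0.708, 0.016]
ft_force: [-0.2, -0.2, -0.5]
gripper_width: 0.0604
time_s: 26.65
tool_pos: [0.5113, -0.3015, 0.1964]
ee_rot: [-0.493, 0.507, 0.494, 0.507]
ft_force: [-0.5, -0.1, -0.5]
gripper_width: 0.0606
t 26.65 pos [ 0.5113 -0.3015  0.1964] x [-0.001  0.001 -1.   ] z [0.026 1.    0.001] j [-0.64  0.42  0.09  1.23  0.   -0.61] F [-0.5 -0.1 -0.5] w 0.0606
phi 88.2 lin [0.4419, -0.0031, -0.4171] rot [0.0024, 0.0005, -0.0006]
phi 268.2 lin [0.4419, -0.0031, -0.4171] rot [-1.4976, 0.0009, 0.0009]
```

```bash
python3 -m jog '{"linear":[[0,0,-0.2],[0.05,0,-0.4],[0.2,0,-0.415],[0.4,0,-0.415],[0.55,0,-0.415],[0.65,0,-0.415],[0.65,0,-0.415],[0.65,0,-0.415]],"delta_rot":[[0,0,0],[0,0,0],[0,0,0],[0,0,0],[0,0,0],[0,0,0],[0,0,0],[0,0,0]],"gripper":[0.6,0.6,0.6,0.6,0.6,0.6,0.6,0.6]}'; python3 pl.py .51 -.364 .09 88.2;  python3 - <<'E'
from h import *
b=shot('scene','f1')
cv2.imwrite('pics/g4.png',cv2.resize(b[110:220,180:300],None,fx=6,fy=5,interpolation=cv2.INTER_CUBIC))
E
```

```text
time_s: 27.32
tool_pos: [0.5087, -0.3643, 0.0985]
ee_rot: [-0.492, 0.507, 0.494, 0.507]
ft_force: [-0.5, 0.8, -0.3]
gripper_width: 0.0607
t 27.32 pos [ 0.5087 -0.3643  0.0985] x [-0.002  0.002 -1.   ] z [0.029 1.    0.002] j [-0.72  0.54  0.01  1.05  0.   -0.69] F [-0.5  0.8 -0.3] w 0.0607
phi 88.2 lin [0.0566, -0.0086, 0.0021] rot [0.0014, 0.001, -0.0011]
phi 268.2 lin [0.0566, -0.0086, 0.0021] rot [-1.4986, 0.0017, 0.0015]
```

View pics/g4.png

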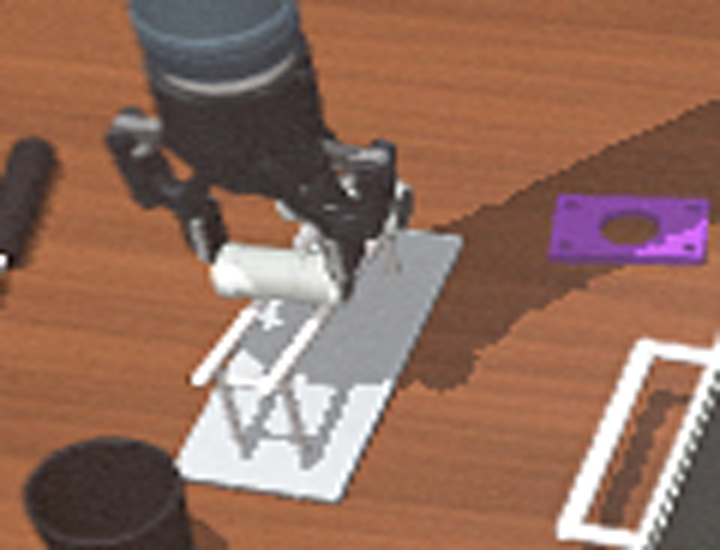

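```bash
python3 -m jog '{"linear":[[0.03,0,0],[0.05,0,0],[0.055,0,0],[0.055,0,0],[0.055,0,0]],"delta_rot":[[0,0,0],[0,0,0],[0,0,0],[0,0,0],[0,0,0]],"gripper":[0.6,0.6,0.6,0.6,0.6]}';python3 -m jog '{"linear":[[0.01,0,0],[0.015,0,0],[0.015,0,0]],"delta_rot":[[0,0,0],[0,0,0],[0,0,0]],"gripper":[0.6,0.6,0.6]}'
```

```text
time_s: 27.78
tool_pos: [0.5101, -0.3663, 0.0923]
ee_rot: [-0.493, 0.507, 0.492, 0.508]
ft_force: [0.3, 0.6, 3.5]
gripper_width: 0.0611
time_s: 28.03
tool_pos: [0.5106, -0.3664, 0.0919]
ee_rot: [-0.494, 0.507, 0.491, 0.508]
ft_force: [-1.7, 3.0, 12.8]
gripper_width: 0.0607
```

Contact on the rails (12.8 N). Releasing.

```bash
python3 -m jog '{"linear":[[0,0,0],[-0.015,0,0],[-0.015,0,0],[-0.015,0,0],[-0.015,0,0],[-0.015,0,0],[-0.2,0,0],[-0.45,0,0],[-0.7,0,0],[-0.7,0,0],[-0.7,0,0]],"delta_rot":[[0,0,0],[0,0,0],[0,0,0],[0,0,0],[0,0,0],[0,0,0],[0,0,0],[0,0,0],[0,0,0],[0,0,0],[0,0,0]],"gripper":[0.6,0.6,1,1,1,1,1,1,1,1,1]}'; python3 - <<'E'
from h import *
b=shot('scene','f1')
cv2.imwrite('pics/g5.png',cv2.resize(b[110:220,180:300],None,fx=6,fy=5,interpolation=cv2.INTER_CUBIC))
E
python3 pl.py .473 .18 .19 177.5
```

```text
time_s: 28.95
tool_pos: [0.511, -0.3672, 0.1968]
ee_rot: [-0.495, 0.507, 0.49, 0.508]
ft_force: [0.4, 0.7, -0.3]
gripper_width: 0.0853
t 29.0 pos [ 0.5099 -0.3662  0.1945] x [ 0.001 -0.001 -1.   ] z [ 0.03   1.    -0.001] j [-0.72  0.49  0.19  1.27 -0.   -0.69] F [ 0.  -0.2 -0. ] w 0.0853
phi 177.5 lin [0.0246, 0.3561, 3.6324] rot [-0.7436, -0.0011, 0.0]
phi 357.5 lin [0.0246, 0.3561, 3.6324] rot [0.7564, 0.0, 0.0011]
```

View pics/g5.png

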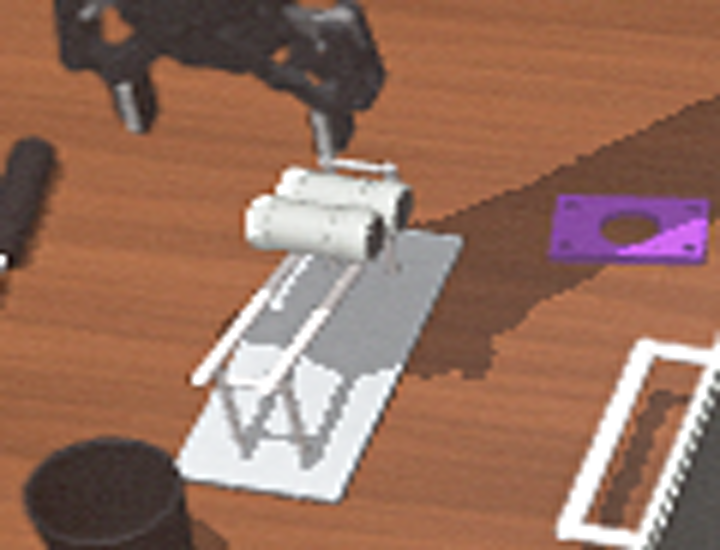

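Two tubes queued side by side at the stop. Third tube.

```bash
python3 -m jog '{"linear":[[0,0,0.25],[0,0.1,0.5],[0,0.2,0.75],[0,0.3,1],[0,0.3,1],[0,0.3,1]],"delta_rot":[[0,0,0],[0,0,0],[0,0,0],[0,0,0],[0,0,0],[0,0,0]],"gripper":[1,1,1,1,1,1]}' && python3 -m jog '{"linear":[[0,0,0.25],[0,0,0.5],[0,0,0.75],[0,0,1],[0,0,1],[0,0,1]],"delta_rot":[[0,0,0],[0,0,0],[0,0,0],[0,0,0],[0,0,0],[0,0,0]],"gripper":[1,1,1,1,1,1]}' && python3 -m jog '{"linear":[[0,0,0.25],[0,0,0.5],[0,0,0.75],[0,0,1],[0,0,1],[0,0,1],[0,0,1],[0,0,1],[0,0,1],[0,0,1],[0,0,1],[0,0,1],[0,0,1],[0,0,1]],"delta_rot":[[-0.06,0,0],[-0.12,0,0],[-0.18,0,0],[-0.24,0,0],[-0.3,0,0],[-0.36,0,0],[-0.42,0,0],[-0.48,0,0],[-0.54,0,0],[-0.6,0,0],[-0.66,0,0],[-0.72,0,0],[-0.743,0,0],[-0.743,0,0]],"gripper":[1,1,1,1,1,1,1,1,1,1,1,1,1,1]}'; python3 obj.py T1 .028 |grep 0.18; python3 pl.py .473 .18 .07 177.5
```

```text
time_s: 29.5
tool_pos: [0.4665, -0.2116, 0.1918]
ee_rot: [-0.491, 0.507, 0.495, 0.506]
ft_force: [-0.1, -0.4, -0.4]
gripper_width: 0.0854
time_s: 30.0
tool_pos: [0.4739, -0.0638, 0.1931]
ee_rot: [-0.493, 0.507, 0.493, 0.507]
ft_force: [-0.2, 0.0, 0.3]
gripper_width: 0.0857
time_s: 31.17
tool_pos: [0.4792, 0.0836, 0.1933]
ee_rot: [-0.707, 0.017, 0.707, 0.016]
ft_force: [-0.6, 1.0, -0.4]
gripper_width: 0.0857
scene [407.2 197.7] w [0.4743 0.1833 0.028 ] ang -1.6 len 0.084 cf 0.76 rgb [216. 216. 215.]
scene [411.7 156.2] w [0.3011 0.1837 0.028 ] ang 64.8 len 0.073 cf 0.54 rgb [211.  68.  62.]
t 31.47 pos [0.4783 0.085  0.1937] x [-0. -0. -1.] z [-0.999  0.046  0.   ] j [ 0.05  0.21 -0.22  1.14 -0.   -1.48] F [-0.  -0.1 -0.5] w 0.0856
phi 177.5 lin [0.8247, -0.6312, 0.0642] rot [-0.0013, 0.0, -0.0001]
phi 357.5 lin [0.8247, -0.6312, 0.0642] rot [1.4987, -0.0002, -0.0]
```

```bash
python3 -m jog '{"linear":[[0.2,-0.25,0.03],[0.4,-0.5,0.05],[0.6,-0.63,0.065],[0.82,-0.63,0.065],[0.82,-0.63,0.065],[0.82,-0.63,0.065],[0.82,-0.63,0.065]],"delta_rot":[[0,0,0],[0,0,0],[0,0,0],[0,0,0],[0,0,0],[0,0,0],[0,0,0]],"gripper":[1,1,1,1,1,1,1]}'; python3 pl.py .473 .18 .0235 177.5; python3 - <<'E'
from h import *
b=shot('scene','f1')
cv2.imwrite('pics/f6.png',cv2.resize(b[140:240,340:460],None,fx=6,fy=6,interpolation=cv2.INTER_CUBIC))
E
```

```text
time_s: 32.05
tool_pos: [0.4734, 0.1801, 0.0721]
ee_rot: [0.707, -0.016, -0.706, -0.016]
ft_force: [0.6, 0.1, 0.8]
gripper_width: 0.0856
t 32.05 pos [0.4734 0.1801 0.0721] x [ 0.001 -0.    -1.   ] z [-0.999  0.045 -0.001] j [ 0.24  0.34 -0.38  0.85 -0.   -1.29] F [0.6 0.1 0.8] w 0.0856
phi 177.5 lin [0.3241, 0.0004, 0.0029] rot [-0.0009, -0.0006, -0.0]
phi 357.5 lin [0.3241, 0.0004, 0.0029] rot [1.4991, -0.0, 0.0009]
```

View pics/f6.png

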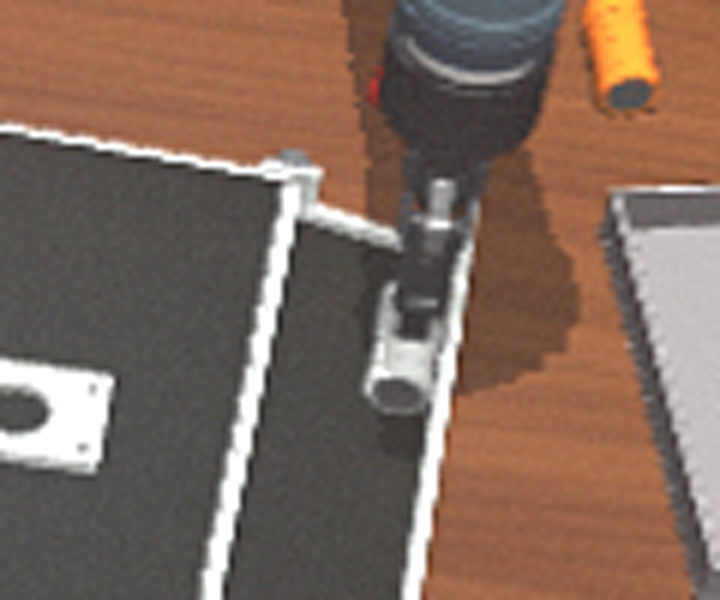

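```bash
python3 -m jog '{"linear":[[0.1,0.01,0],[0.2,0.01,0],[0.28,0.01,0],[0.32,0.01,0],[0.32,0.01,0],[0.32,0.01,0]],"delta_rot":[[0,0,0],[0,0,0],[0,0,0],[0,0,0],[0,0,0],[0,0,0]],"gripper":[1,1,1,1,1,1]}' && python3 -m jog '{"linear":[[0,0,0],[0,0,0],[0,0,0],[0,0,0],[-0.1,0,0],[-0.2,0,0],[-0.4,0,0],[-0.6,0,0],[-0.8,0,0],[-1,0,0],[-1,0,0],[-1,0,0]],"delta_rot":[[0,0,0],[0,0,0],[0,0,0],[0,0,0],[0,0,0],[0,0,0],[0,0,0],[0,0,0],[0,0,0],[0,0,0],[0,0,0],[0,0,0]],"gripper":[0.6,0.6,0.6,0.6,0.6,0.6,0.6,0.6,0.6,0.6,0.6,0.6]}' 60; python3 - <<'E'
from h import *
b=shot('scene','f1')
cv2.imwrite('pics/f7.png',cv2.resize(b[110:240,320:460],None,fx=5,fy=4.5,interpolation=cv2.INTER_CUBIC))
E
python3 pl.py .53 -.364 .2 88.2
```

```text
time_s: 32.6
tool_pos: [0.4737, 0.1786, 0.0242]
ee_rot: [0.708, -0.016, -0.706, -0.016]
ft_force: [0.0, -0.5, -0.3]
gripper_width: 0.0855
time_s: 33.6
tool_pos: [0.4743, 0.1793, 0.1752]
ee_rot: [0.709, -0.015, -0.705, -0.016]
ft_force: [-0.2, -0.9, -1.9]
gripper_width: 0.0612
t 33.65 pos [0.4729 0.1789 0.1734] x [ 0.002  0.    -1.   ] z [-0.999  0.045 -0.002] j [ 0.24  0.26 -0.22  1.1  -0.   -1.29] F [-0.5 -1.3 -0.6] w 0.0612
phi 88.2 lin [-0.1776, 3.5985, -0.5428] rot [0.7436, -0.0005, 0.0008]
phi 268.2 lin [-0.1776, 3.5985, -0.5428] rot [-0.7564, -0.0008, -0.0005]
```

View pics/f7.png

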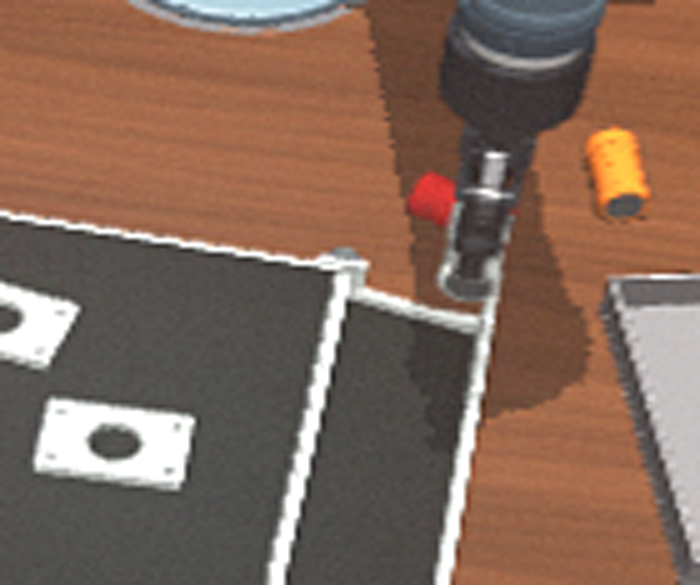

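```bash
python3 -m jog '{"linear":[[-0.05,0.15,0],[-0.15,0.4,0],[-0.15,0.65,-0.1],[-0.15,0.85,-0.2],[-0.15,1,-0.2],[-0.15,1,-0.2],[-0.15,1,-0.2]],"delta_rot":[[0,0,0],[0,0,0],[0,0,0],[0,0,0],[0,0,0],[0,0,0],[0,0,0]],"gripper":[0.6,0.6,0.6,0.6,0.6,0.6,0.6]}' && python3 -m jog '{"linear":[[0,0.2,0],[0,0.45,0],[0,0.7,-0.1],[0,0.9,-0.2],[0,1,-0.2],[0,1,-0.2],[0,1,-0.2]],"delta_rot":[[0,0,0],[0,0,0],[0,0,0],[0,0,0],[0,0,0],[0,0,0],[0,0,0]],"gripper":[0.6,0.6,0.6,0.6,0.6,0.6,0.6]}' && python3 -m jog '{"linear":[[0,0.2,0],[0,0.45,0],[0,0.7,-0.1],[0,0.9,-0.2],[0,1,-0.2],[0,1,-0.2],[0,1,-0.2],[0,1,-0.2],[0,1,-0.2],[0,1,-0.2],[0,1,-0.2],[0,1,-0.2],[0,1,-0.2],[0,1,-0.2],[0,1,-0.2]],"delta_rot":[[0.06,0,0],[0.12,0,0],[0.18,0,0],[0.24,0,0],[0.3,0,0],[0.36,0,0],[0.42,0,0],[0.48,0,0],[0.54,0,0],[0.6,0,0],[0.66,0,0],[0.72,0,0],[0.743,0,0],[0.743,0,0],[0.743,0,0]],"gripper":[0.6,0.6,0.6,0.6,0.6,0.6,0.6,0.6,0.6,0.6,0.6,0.6,0.6,0.6,0.6]}'; python3 pl.py .541 -.365 .11 88.2
```

```text
time_s: 34.23
tool_pos: [0.4944, 0.0267, 0.1935]
ee_rot: [-0.706, 0.017, 0.708, 0.017]
ft_force: [1.1, 0.6, -0.3]
gripper_width: 0.0611
time_s: 34.82
tool_pos: [0.5182, -0.1227, 0.1942]
ee_rot: [-0.706, 0.015, 0.708, 0.017]
ft_force: [-0.2, 0.8, -0.8]
gripper_width: 0.0616
time_s: 36.07
tool_pos: [0.5422, -0.2727, 0.195]
ee_rot: [-0.493, 0.506, 0.494, 0.507]
ft_force: [-0.8, -0.6, -1.0]
gripper_width: 0.0615
t 36.07 pos [ 0.5422 -0.2727  0.195 ] x [-0.001  0.001 -1.   ] z [0.026 1.    0.001] j [-0.57  0.45  0.13  1.25  0.   -0.54] F [-0.8 -0.6 -1. ] w 0.0615
phi 88.2 lin [0.5658, -0.0084, -0.616] rot [0.0025, 0.0005, -0.0004]
phi 268.2 lin [0.5658, -0.0084, -0.616] rot [-1.4975, 0.0007, 0.0008]
```

```bash
python3 -m jog '{"linear":[[0,-0.01,-0.2],[0,-0.01,-0.4],[0.1,-0.01,-0.6],[0.3,-0.01,-0.615],[0.45,-0.01,-0.615],[0.565,-0.01,-0.615],[0.565,-0.01,-0.615],[0.565,-0.01,-0.615]],"delta_rot":[[0,0,0],[0,0,0],[0,0,0],[0,0,0],[0,0,0],[0,0,0],[0,0,0],[0,0,0]],"gripper":[0.6,0.6,0.6,0.6,0.6,0.6,0.6,0.6]}'; python3 -m jog '{"linear":[[0.03,0,0],[0.05,0,0],[0.055,0,0],[0.055,0,0],[0.055,0,0]],"delta_rot":[[0,0,0],[0,0,0],[0,0,0],[0,0,0],[0,0,0]],"gripper":[0.6,0.6,0.6,0.6,0.6]}'; python3 pl.py .541 -.365 .11 88.2;  python3 - <<'E'
from h import *
b=shot('scene','f1')
cv2.imwrite('pics/g6.png',cv2.resize(b[110:220,180:300],None,fx=6,fy=5,interpolation=cv2.INTER_CUBIC))
E
```

```text
time_s: 36.73
tool_pos: [0.5401, -0.3655, 0.1096]
ee_rot: [-0.492, 0.507, 0.494, 0.507]
ft_force: [-0.6, 0.2, -0.7]
gripper_width: 0.0621
time_s: 37.15
tool_pos: [0.5412, -0.3673, 0.1031]
ee_rot: [-0.493, 0.507, 0.492, 0.507]
ft_force: [-0.2, -0.0, -1.1]
gripper_width: 0.0612
t 37.15 pos [ 0.5412 -0.3673  0.1031] x [ 0.001 -0.001 -1.   ] z [ 0.03   1.    -0.001] j [-0.69  0.59  0.11  1.09 -0.   -0.66] F [-0.2 -0.  -1.1] w 0.0612
phi 88.2 lin [-0.0459, 0.002, 0.0152] rot [0.0006, -0.0004, 0.0005]
phi 268.2 lin [-0.0459, 0.002, 0.0152] rot [-1.4994, -0.0007, -0.0006]
```

View pics/g6.png

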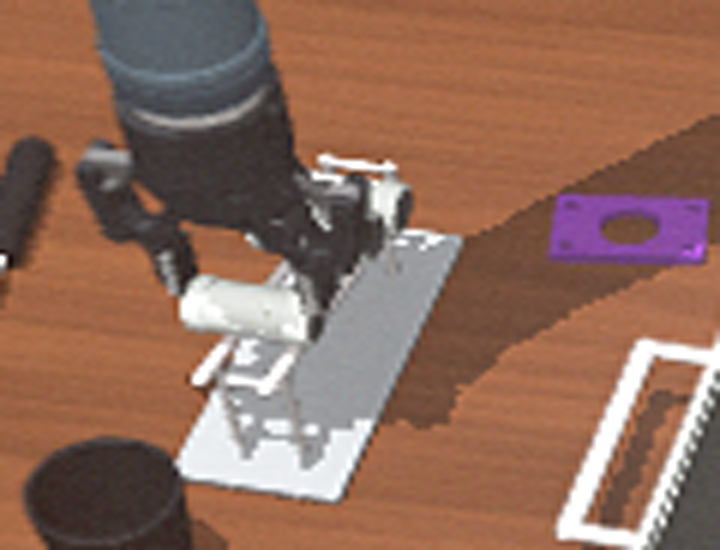

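```bash
python3 -m jog '{"linear":[[0.01,0,0.01],[0.015,0,0.012],[0.015,0,0.012]],"delta_rot":[[0,0,0],[0,0,0],[0,0,0]],"gripper":[0.6,0.6,0.6]}';python3 -m jog '{"linear":[[0.01,0,0],[0.015,0,0],[0.015,0,0]],"delta_rot":[[0,0,0],[0,0,0],[0,0,0]],"gripper":[0.6,0.6,0.6]}'
```

```text
time_s: 37.45
tool_pos: [0.5408, -0.365, 0.0999]
ee_rot: [-0.492, 0.508, 0.493, 0.507]
ft_force: [-0.0, 0.4, -1.0]
gripper_width: 0.0611
time_s: 37.7
tool_pos: [0.5411, -0.3654, 0.0985]
ee_rot: [-0.493, 0.507, 0.492, 0.508]
ft_force: [-1.2, 1.1, 3.6]
gripper_width: 0.0615
```

```bash
python3 -m jog '{"linear":[[0,0,0],[0,0,0],[0,0,0],[0,0,0],[0,0,0],[0,0,0],[-0.2,0,0],[-0.45,0,0],[-0.7,0,0],[-0.7,0,0],[-0.7,0,0]],"delta_rot":[[0,0,0],[0,0,0],[0,0,0],[0,0,0],[0,0,0],[0,0,0],[0,0,0],[0,0,0],[0,0,0],[0,0,0],[0,0,0]],"gripper":[1,1,1,1,1,1,1,1,1,1,1]}'; python3 - <<'E'
from h import *
b=shot('scene','f1')
cv2.imwrite('pics/g7.png',cv2.resize(b[110:250,180:370],None,fx=4,fy=4,interpolation=cv2.INTER_CUBIC))
E
python3 obj.py P1 .069
```

```text
time_s: 38.62
tool_pos: [0.5427, -0.3668, 0.2063]
ee_rot: [-0.495, 0.507, 0.49, 0.508]
ft_force: [-0.7, 0.1, 0.5]
gripper_width: 0.0854
top [337.7 210.5] w [ 0.4883 -0.0916  0.069 ] ang 77.3 len 0.086 cf 0.67 rgb [225. 225. 227.]
top [309.5 184.1] w [ 0.5779 -0.0008  0.069 ] ang 88.6 len 0.079 cf 0.6 rgb [237. 237. 239.]
top [310.9 110.6] w [ 0.8286 -0.0099  0.069 ] ang -80.9 len 0.079 cf 0.58 rgb [185.  95. 203.]
scene [284.6 155.9] w [ 0.4135 -0.2088  0.069 ] ang -79.2 len 0.078 cf 0.85 rgb [131.  75. 153.]
scene [342.6 208.5] w [0.5817 0.0011 0.069 ] ang -89.0 len 0.084 cf 0.83 rgb [241. 242. 241.]
scene [323.8 302.4] w [0.882  0.0016 0.069 ] ang -79.4 len 0.078 cf 0.65 rgb [195. 101. 222.]
scene [319.  180.7] w [ 0.4921 -0.0848  0.069 ] ang 77.3 len 0.089 cf 0.55 rgb [241. 242. 241.]
 TRI [ 0.4883 -0.0884  0.0639] res 1.0 for [338. 211.] [319. 181.]
 TRI [5.785e-01 2.000e-04 6.460e-02] res 0.23 for [309. 184.] [343. 209.]
```

View pics/g7.png

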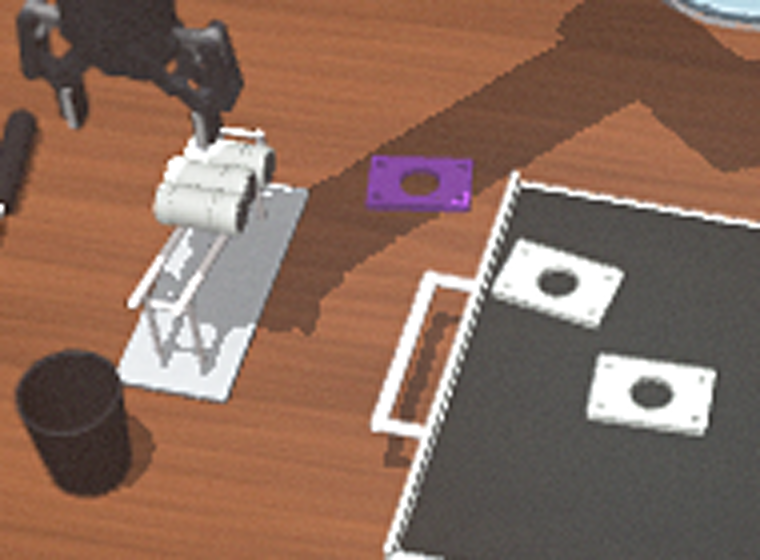

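```bash
python3 -m jog '{"linear":[[-0.05,0.1,0.25],[-0.05,0.2,0.5],[-0.05,0.3,0.75],[-0.05,0.4,0.9],[-0.05,0.4,0.9],[-0.05,0.4,0.9],[-0.05,0.4,0.9],[-0.05,0.4,0.9],[-0.05,0.4,0.9],[-0.05,0.4,0.9],[-0.05,0.4,0.9],[-0.05,0.4,0.9],[-0.05,0.4,0.9]],"delta_rot":[[-0.06,0,0],[-0.12,0,0],[-0.18,0,0],[-0.24,0,0],[-0.3,0,0],[-0.36,0,0],[-0.42,0,0],[-0.48,0,0],[-0.54,0,0],[-0.6,0,0],[-0.655,0,0],[-0.655,0,0],[-0.655,0,0]],"gripper":[0.75,0.75,0.75,0.75,0.75,0.75,0.75,0.75,0.75,0.75,0.75,0.75,0.75]}'; python3 obj.py P1 .066; python3 pl.py .489 -.089 .14 167.3; python3 - <<'E'
from h import *
shot('top','h1',(160,170,360,290),4)
E
```

```text
time_s: 40.05
tool_pos: [0.4847, -0.2283, 0.2099]
ee_rot: [-0.702, 0.082, 0.703, 0.082]
ft_force: [-0.3, -0.2, -0.5]
gripper_width: 0.0644
top [336.9 210.7] w [ 0.4881 -0.0887  0.066 ] ang 79.9 len 0.085 cf 0.84 rgb [230. 230. 231.]
top [310.8 110.3] w [ 0.8307 -0.0095  0.066 ] ang -84.2 len 0.08 cf 0.6 rgb [188.  97. 200.]
top [310.  184.5] w [ 0.5769 -0.0023  0.066 ] ang 88.6 len 0.083 cf 0.56 rgb [230. 230. 231.]
top [181.1 162.6] w [0.6613 0.4262 0.066 ] ang 52.3 len 0.081 cf 0.43 rgb [174. 164. 154.]
scene [323.8 303.2] w [0.8825 0.0017 0.066 ] ang -79.4 len 0.078 cf 0.96 rgb [192. 100. 216.]
scene [284.3 155.7] w [ 0.4102 -0.2107  0.066 ] ang -79.2 len 0.078 cf 0.87 rgb [159.  88. 181.]
scene [343.1 208.4] w [0.5788 0.0021 0.066 ] ang -89.4 len 0.088 cf 0.76 rgb [232. 233. 232.]
scene [319.4 180.7] w [ 0.4898 -0.0839  0.066 ] ang 74.7 len 0.086 cf 0.54 rgb [241. 242. 241.]
 TRI [ 0.488  -0.0864  0.0635] res 0.73 for [337. 211.] [319. 181.]
 TRI [5.77e-01 2.00e-04 6.33e-02] res 0.7 for [310. 185.] [343. 208.]
t 40.35 pos [ 0.485  -0.2285  0.2103] x [-0. -0. -1.] z [-0.974  0.228  0.   ] j [-0.56  0.3  -0.06  1.21 -0.   -1.9 ] F [ 0.1 -0.3  0.3] w 0.0642
phi 167.3 lin [0.4688, -0.9116, 0.1862] rot [-0.0041, 0.0, -0.0]
phi 347.3 lin [0.4688, -0.9116, 0.1862] rot [1.4959, -0.0, -0.0]
```

View pics/h1.png

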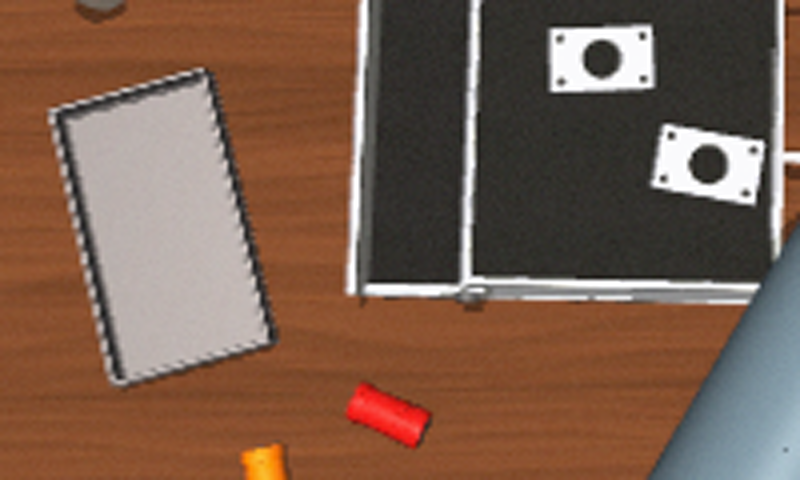

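```bash
python3 - <<'E'
from h import *
C=lambda L:np.array(L)/4+[160,170]-.4
q=unproj('top',C([(665,125),(767,140),(755,205),(652,188)]),.069); print(q.round(4),q.mean(0))
d=(q[1]+q[2]-q[0]-q[3]);print(np.rad2deg(np.arctan2(d[1],d[0])),np.linalg.norm(d)/2)
q=unproj('top',C([(548,28),(652,25),(655,88),(551,92)]),.069); print(q.mean(0))
d=(q[1]+q[2]-q[0]-q[3]);print(np.rad2deg(np.arctan2(d[1],d[0])))
t=unproj('top',C([(207,68),(275,340),(118,385),(50,112)]),.035);print(t.round(4),t.mean(0))
d=t[0]+t[3]-t[1]-t[2];print(np.rad2deg(np.arctan2(d[1],d[0])),np.linalg.norm(d)/2)
E
```

```text
[[ 0.521  -0.0535  0.069 ]
 [ 0.5067 -0.1365  0.069 ]
 [ 0.4539 -0.1252  0.069 ]
 [ 0.4696 -0.0418  0.069 ]] [ 0.48782896 -0.08923868  0.069     ]
-100.23706276129005 0.08451147672641379
[ 0.57766042 -0.00244936  0.069     ]
-89.4418825684073
[[0.5828 0.3326 0.035 ]
 [0.3541 0.2728 0.035 ]
 [0.3203 0.4019 0.035 ]
 [0.5485 0.4646 0.035 ]] [0.45142251 0.36795783 0.035     ]
15.011729970225995 0.23651659090074476
```

```bash
python3 pl.py .488 -.089 .10 169.8; python3 -m jog '{"linear":[[0.1,-0.25,0.05],[0.2,-0.5,0.1],[0.4,-0.75,0.18],[0.6,-0.91,0.19],[0.73,-0.91,0.19],[0.73,-0.91,0.19],[0.73,-0.91,0.19]],"delta_rot":[[0,0,0],[0,0,0],[-0.024,0,0],[-0.024,0,0],[-0.024,0,0],[-0.024,0,0],[-0.024,0,0]],"gripper":[0.75,0.75,0.75,0.75,0.75,0.75,0.75]}'; python3 pl.py .488 -.089 .07 169.8; python3 - <<'E'
from h import *
b=shot('scene','f1')
cv2.imwrite('pics/h2.png',cv2.resize(b[110:220,260:380],None,fx=6,fy=5,interpolation=cv2.INTER_CUBIC))
E
```

```text
t 40.4 pos [ 0.485  -0.2285  0.2104] x [ 0. -0. -1.] z [-0.974  0.228 -0.   ] j [-0.56  0.3  -0.06  1.21 -0.   -1.9 ] F [-0.7  0.2 -0.5] w 0.0642
phi 169.8 lin [0.7357, -0.9103, 0.1926] rot [-0.0248, -0.0, -0.0]
phi 349.8 lin [0.7357, -0.9103, 0.1926] rot [1.4752, -0.0001, 0.0]
time_s: 40.98
tool_pos: [0.4872, -0.0886, 0.1003]
ee_rot: [-0.703, 0.063, 0.705, 0.063]
ft_force: [0.5, -0.8, 0.7]
gripper_width: 0.0644
t 40.98 pos [ 0.4872 -0.0886  0.1003] x [-0.003  0.    -1.   ] z [-0.984  0.178  0.003] j [-0.31  0.29 -0.36  0.92 -0.   -1.7 ] F [ 0.5 -0.8  0.7] w 0.0644
phi 169.8 lin [0.2017, 0.0014, -0.0066] rot [-0.0002, 0.0014, -0.0]
phi 349.8 lin [0.2017, 0.0014, -0.0066] rot [1.4998, -0.0001, -0.0021]
```

View pics/h2.png

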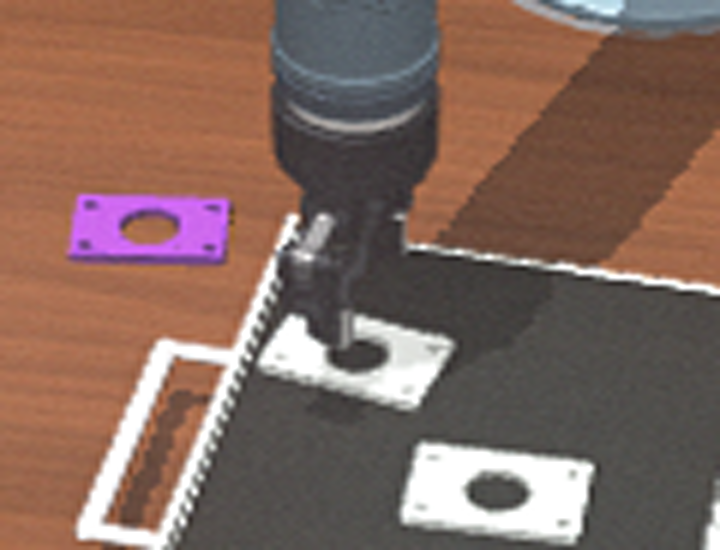

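```bash
python3 -m jog '{"linear":[[0.1,0,-0.006],[0.17,0,-0.006],[0.2,0,-0.006],[0.2,0,-0.006],[0.2,0,-0.006]],"delta_rot":[[0,0,0],[0,0,0],[0,0,0],[0,0,0],[0,0,0]],"gripper":[0.75,0.75,0.75,0.75,0.75]}';python3 - <<'E'
from h import *
b=shot('scene','f1')
cv2.imwrite('pics/h3.png',cv2.resize(b[110:220,260:380],None,fx=6,fy=5,interpolation=cv2.INTER_CUBIC))
E
```

```text
time_s: 41.45
tool_pos: [0.4901, -0.0902, 0.0721]
ee_rot: [0.705, -0.064, -0.704, -0.063]
ft_force: [0.6, -0.5, 0.1]
gripper_width: 0.064
```

View pics/h3.png

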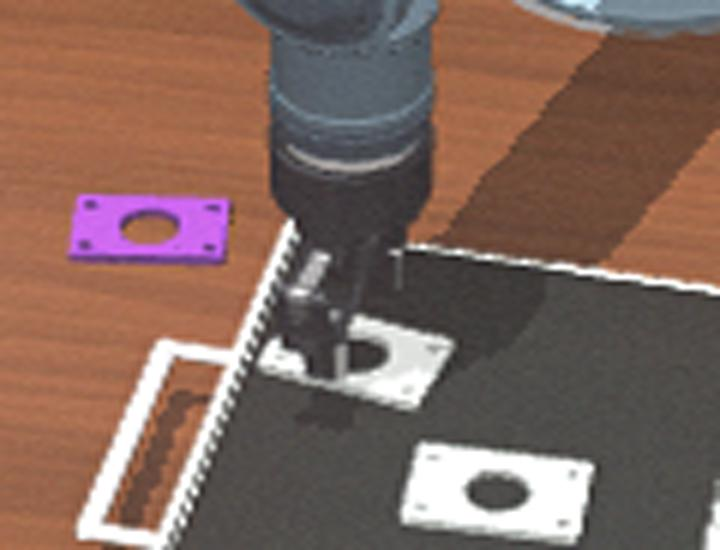

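```bash
python3 -m jog '{"linear":[[0.02,0.005,0.01],[0.03,0.005,0.01],[0.03,0.005,0.01]],"delta_rot":[[0,0,0],[0,0,0],[0,0,0]],"gripper":[0.75,0.75,0.75]}'; python3 -m jog '{"linear":[[0.01,0,0],[0.02,0,0],[0.02,0,0]],"delta_rot":[[0,0,0],[0,0,0],[0,0,0]],"gripper":[0.75,0.75,0.75]}';python3 -m jog '{"linear":[[0.01,0,0],[0.02,0,0],[0.02,0,0]],"delta_rot":[[0,0,0],[0,0,0],[0,0,0]],"gripper":[0.75,0.75,0.75]}';python3 - <<'E'
from h import *
b=shot('scene','f1')
cv2.imwrite('pics/h3.png',cv2.resize(b[130:210,280:370],None,fx=8,fy=7,interpolation=cv2.INTER_CUBIC))
E
```

```text
time_s: 41.75
tool_pos: [0.4874, -0.0898, 0.0664]
ee_rot: [0.704, -0.063, -0.704, -0.063]
ft_force: [-0.2, -0.4, 0.5]
gripper_width: 0.0643
time_s: 42.0
tool_pos: [0.4873, -0.0896, 0.0631]
ee_rot: [-0.704, 0.063, 0.704, 0.063]
ft_force: [-1.6, 1.0, -0.2]
gripper_width: 0.064
time_s: 42.25
tool_pos: [0.4874, -0.0897, 0.06]
ee_rot: [-0.704, 0.063, 0.704, 0.063]
ft_force: [-0.8, 0.0, -0.7]
gripper_width: 0.0641
```

View pics/h3.png

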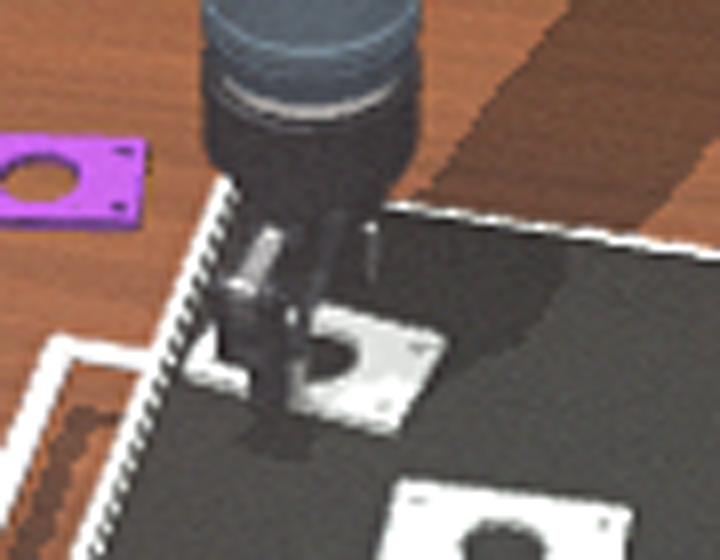

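```bash
python3 -m jog '{"linear":[[0.01,0,0],[0.02,0,0],[0.02,0,0]],"delta_rot":[[0,0,0],[0,0,0],[0,0,0]],"gripper":[0.75,0.75,0.75]}';python3 -m jog '{"linear":[[0.01,0,0],[0.02,0,0],[0.02,0,0]],"delta_rot":[[0,0,0],[0,0,0],[0,0,0]],"gripper":[0.75,0.75,0.75]}';python3 - <<'E'
from h import *
b=shot('scene','f1')
cv2.imwrite('pics/h4.png',cv2.resize(b[130:210,280:370],None,fx=8,fy=7,interpolation=cv2.INTER_CUBIC))
E
```

```text
time_s: 42.55
tool_pos: [0.4874, -0.0897, 0.0571]
ee_rot: [-0.704, 0.063, 0.704, 0.063]
ft_force: [-1.2, 0.6, 0.8]
gripper_width: 0.0639
time_s: 42.8
tool_pos: [0.4874, -0.0897, 0.054]
ee_rot: [-0.704, 0.063, 0.704, 0.063]
ft_force: [0.4, -0.2, -0.2]
gripper_width: 0.064
```

View pics/h4.png

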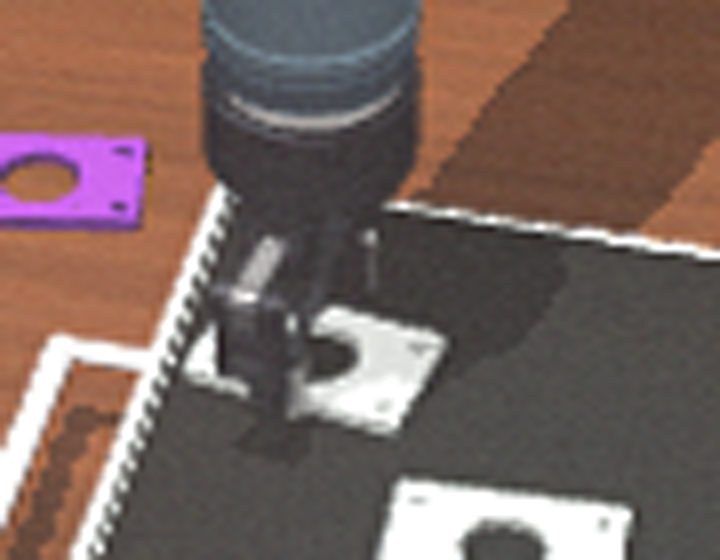

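```bash
python3 -m jog '{"linear":[[0.01,0,0],[0.02,0,0],[0.02,0,0]],"delta_rot":[[0,0,0],[0,0,0],[0,0,0]],"gripper":[0.75,0.75,0.75]}';python3 -m jog '{"linear":[[0.01,0,0],[0.02,0,0],[0.02,0,0]],"delta_rot":[[0,0,0],[0,0,0],[0,0,0]],"gripper":[0.75,0.75,0.75]}'
```

```text
time_s: 43.1
tool_pos: [0.4874, -0.0897, 0.0511]
ee_rot: [-0.704, 0.063, 0.704, 0.063]
ft_force: [-0.6, 0.9, -0.3]
gripper_width: 0.0639
time_s: 43.35
tool_pos: [0.4874, -0.0897, 0.0481]
ee_rot: [-0.704, 0.063, 0.704, 0.063]
ft_force: [0.5, -0.1, 0.2]
gripper_width: 0.064
```

```bash
python3 - <<'E'
from h import *
b=shot('scene','f1')
cv2.imwrite('pics/h5.png',cv2.resize(b[145:205,290:350],None,fx=11,fy=10,interpolation=cv2.INTER_NEAREST))
p=r.get_state()['tool_pos']; u=np.array([.984,-.178,0])
for w in (.032,.0465):
  for z in (.045,.055,.06,.065): 
    q=proj('scene',p*[1,1,0]+u*w+[0,0,z])[0]; print(w,z,((q-[290,145]+.5)*[11,10]).round(0))
E
```

```text
0.032 0.045 [268. 475.]
0.032 0.055 [268. 454.]
0.032 0.06 [268. 444.]
0.032 0.065 [267. 433.]
0.0465 0.045 [249. 511.]
0.0465 0.055 [248. 490.]
0.0465 0.06 [248. 479.]
0.0465 0.065 [248. 469.]
```

View pics/h5.png

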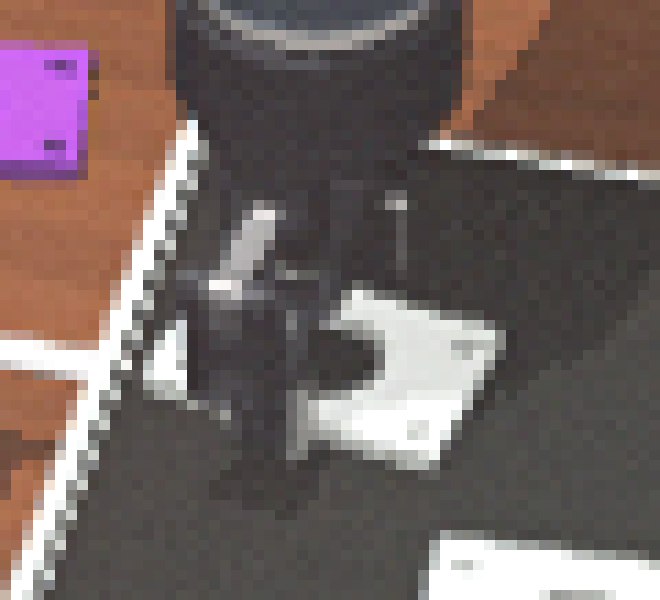

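```bash
python3 -m jog '{"linear":[[0,0,0],[0,0,0],[0,0,0],[0,0,0]],"delta_rot":[[0,0,0],[0,0,0],[0,0,0],[0,0,0]],"gripper":[0.5,0.5,0.5,0.5]}' 40;python3 - <<'E'
from h import *
b=shot('scene','f1')
cv2.imwrite('pics/h6.png',cv2.resize(b[145:205,290:350],None,fx=11,fy=10,interpolation=cv2.INTER_NEAREST))
E
```

```text
time_s: 43.73
tool_pos: [0.4876, -0.0897, 0.0487]
ee_rot: [0.704, -0.063, -0.704, -0.063]
ft_force: [-1.8, 0.0, 5.2]
gripper_width: 0.0508
```

View pics/h6.png

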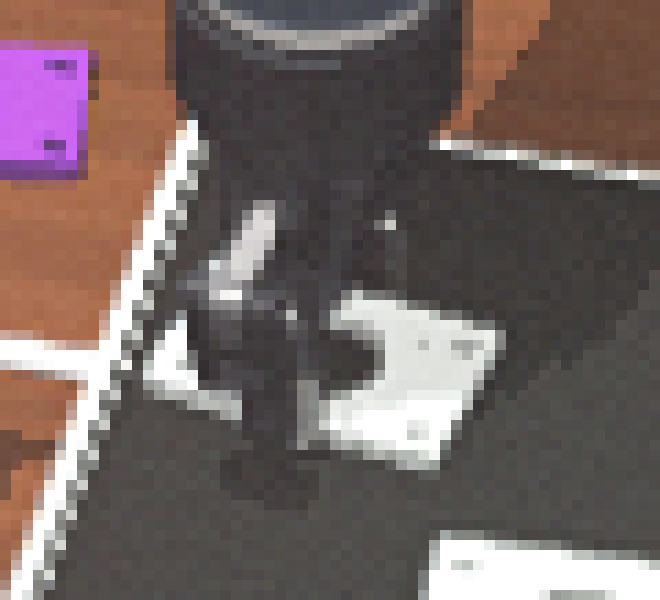

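```bash
python3 -m jog '{"linear":[[0,0,0],[0,0,0],[-0.05,0,0],[-0.1,0,0],[-0.2,0,0],[-0.4,0,0],[-0.6,0,0],[-0.8,0,0],[-0.9,0,0],[-0.9,0,0]],"delta_rot":[[0,0,0],[0,0,0],[0,0,0],[0,0,0],[0,0,0],[0,0,0],[0,0,0],[0,0,0],[0,0,0],[0,0,0]],"gripper":[0.5,0.5,0.5,0.5,0.5,0.5,0.5,0.5,0.5,0.5]}' 70;python3 - <<'E'
from h import *
b=shot('scene','f1')
cv2.imwrite('pics/h7.png',cv2.resize(b[100:220,270:410],None,fx=5,fy=5,interpolation=cv2.INTER_CUBIC))
E
python3 pl.py .4 .354 .2 195
```

```text
time_s: 44.62
tool_pos: [0.4905, -0.0906, 0.1879]
ee_rot: [0.707, -0.064, -0.701, -0.062]
ft_force: [-0.1, -0.7, -1.2]
gripper_width: 0.0494
t 44.67 pos [ 0.4893 -0.0903  0.1855] x [ 0.005 -0.002 -1.   ] z [-0.984  0.178 -0.005] j [-0.31  0.23 -0.22  1.12 -0.   -1.7 ] F [-0.9 -0.1 -0.9] w 0.0497
phi 195.0 lin [-0.1042, -2.8087, 1.1129] rot [-0.2104, -0.0023, -0.0009]
phi 375.0 lin [-0.1042, -2.8087, 1.1129] rot [1.2895, -0.0012, 0.0031]
```

View pics/h7.png

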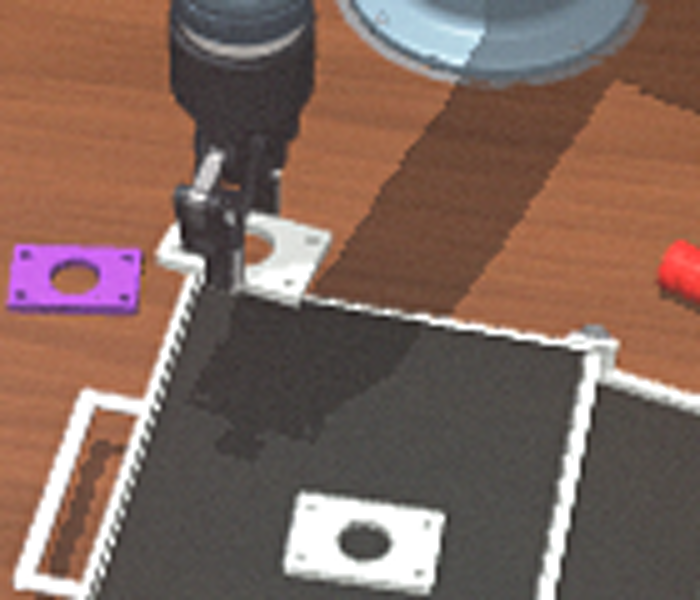

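```bash
python3 pl.py .5045 .382 .186 195; python3 -m jog '{"linear":[[0,-0.15,0],[0,-0.35,0.05],[0,-0.6,0.1],[0,-0.8,0.12],[0,-1,0.15],[0,-1,0.15],[0,-1,0.15]],"delta_rot":[[0,0,0],[0,0,0],[0,0,0],[0,0,0],[0,0,0],[0,0,0],[0,0,0]],"gripper":[0.5,0.5,0.5,0.5,0.5,0.5,0.5]}' && python3 -m jog '{"linear":[[0,-0.15,0],[0,-0.35,0.05],[0,-0.6,0.1],[0,-0.8,0.12],[0,-1,0.15],[0,-1,0.15],[0,-1,0.15]],"delta_rot":[[-0.04,0,0],[-0.08,0,0],[-0.12,0,0],[-0.16,0,0],[-0.21,0,0],[-0.21,0,0],[-0.21,0,0]],"gripper":[0.5,0.5,0.5,0.5,0.5,0.5,0.5]}'; python3 pl.py .5045 .382 .15 195
```

```text
t 44.67 pos [ 0.4893 -0.0903  0.1855] x [ 0.005 -0.002 -1.   ] z [-0.984  0.178 -0.005] j [-0.31  0.23 -0.22  1.12 -0.   -1.7 ] F [-0.9 -0.1 -0.9] w 0.0497
phi 195.0 lin [-0.0079, -3.1165, 0.461] rot [-0.2104, -0.0023, -0.0009]
phi 375.0 lin [-0.0079, -3.1165, 0.461] rot [1.2895, -0.0012, 0.0031]
time_s: 45.25
tool_pos: [0.4909, 0.0631, 0.1817]
ee_rot: [-0.703, 0.062, 0.705, 0.062]
ft_force: [-0.3, 0.2, -1.2]
gripper_width: 0.0496
time_s: 45.83
tool_pos: [0.4964, 0.2132, 0.1821]
ee_rot: [-0.7, -0.092, 0.702, -0.093]
ft_force: [-0.0, -1.3, -0.8]
gripper_width: 0.0497
t 45.83 pos [0.4964 0.2132 0.1821] x [-0.002 -0.001 -1.   ] z [-0.966 -0.258  0.002] j [ 0.29  0.32 -0.1   1.15 -0.   -1.54] F [-0.  -1.3 -0.8] w 0.0497
phi 195.0 lin [0.2126, -1.0731, -0.3432] rot [-0.0003, 0.0009, -0.0005]
phi 375.0 lin [0.2126, -1.0731, -0.3432] rot [1.4997, -0.0007, -0.0014]
```

```bash
python3 -m jog '{"linear":[[0,-0.2,0],[0,-0.4,-0.1],[0,-0.65,-0.2],[0,-0.85,-0.3],[0,-1,-0.34],[0,-1,-0.34],[0,-1,-0.34]],"delta_rot":[[0,0,0],[0,0,0],[0,0,0],[0,0,0],[0,0,0],[0,0,0],[0,0,0]],"gripper":[0.5,0.5,0.5,0.5,0.5,0.5,0.5]}';python3 pl.py .5045 .382 .05 195
```

```text
time_s: 46.42
tool_pos: [0.5077, 0.3702, 0.1822]
ee_rot: [-0.701, -0.091, 0.702, -0.092]
ft_force: [1.2, -0.2, -0.9]
gripper_width: 0.0495
t 46.42 pos [0.5077 0.3702 0.1822] x [-0.001 -0.002 -1.   ] z [-0.967 -0.257  0.002] j [ 0.53  0.5   0.17  1.24 -0.   -1.3 ] F [ 1.2 -0.2 -0.9] w 0.0495
phi 195.0 lin [0.8815, -0.0825, -0.0012] rot [-0.0011, 0.0007, -0.0008]
phi 375.0 lin [0.8815, -0.0825, -0.0012] rot [1.4989, -0.0012, -0.0012]
```

```bash
python3 -m jog '{"linear":[[0.1,-0.08,0],[0.3,-0.08,0],[0.5,-0.08,0],[0.75,-0.08,0],[0.88,-0.08,0],[0.88,-0.08,0],[0.88,-0.08,0]],"delta_rot":[[0,0,0],[0,0,0],[0,0,0],[0,0,0],[0,0,0],[0,0,0],[0,0,0]],"gripper":[0.5,0.5,0.5,0.5,0.5,0.5,0.5]}';python3 pl.py .5045 .382 -.004 195; python3 - <<'E'
from h import *
b=shot('scene','f1');a=shot('top','k1t',(160,170,280,290),5)
cv2.imwrite('pics/k1.png',cv2.resize(b[140:270,400:540],None,fx=5,fy=4.5,interpolation=cv2.INTER_CUBIC))
E
```

```text
time_s: 47.0
tool_pos: [0.5034, 0.3801, 0.0503]
ee_rot: [-0.7, -0.09, 0.703, -0.092]
ft_force: [0.7, 0.4, -0.7]
gripper_width: 0.0494
t 47.0 pos [0.5034 0.3801 0.0503] x [-0.003 -0.003 -1.   ] z [-0.967 -0.255  0.004] j [ 0.55  0.59 -0.04  0.95 -0.   -1.28] F [ 0.7  0.4 -0.7] w 0.0494
phi 195.0 lin [0.3623, -0.0112, -0.0117] rot [-0.0019, 0.0018, -0.0009]
phi 375.0 lin [0.3623, -0.0112, -0.0117] rot [1.4981, -0.0014, -0.0029]
```

View pics/k1.png

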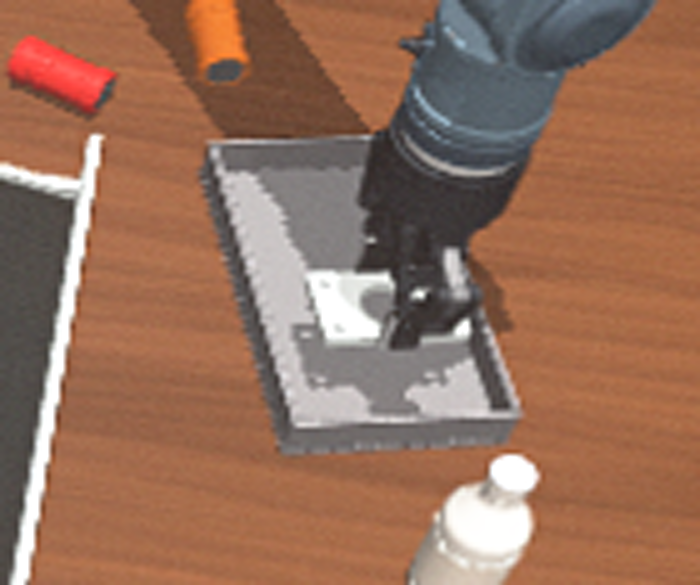

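View pics/k1t.png

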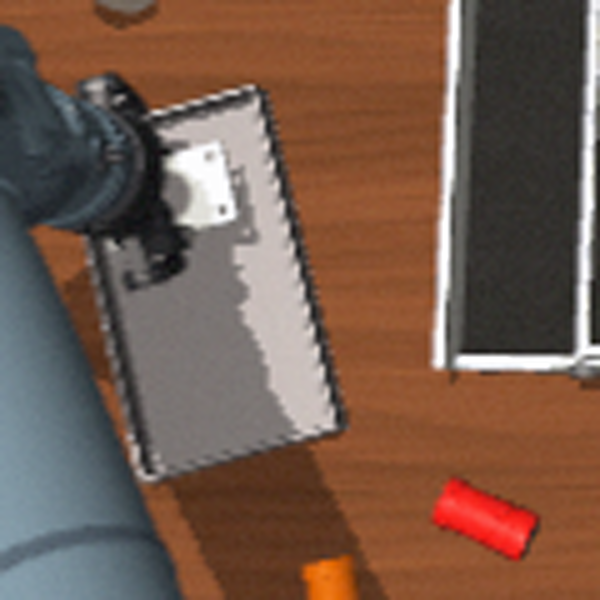

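```bash
python3 -m jog '{"linear":[[0.1,0.02,-0.01],[0.2,0.02,-0.01],[0.27,0.02,-0.01],[0.3,0.02,-0.01],[0.31,0.02,-0.01],[0.31,0.02,-0.01]],"delta_rot":[[0,0,0],[0,0,0],[0,0,0],[0,0,0],[0,0,0],[0,0,0]],"gripper":[0.5,0.5,0.5,0.5,0.5,0.5]}';python3 -m jog '{"linear":[[0.01,0,0],[0.025,0,0],[0.025,0,0]],"delta_rot":[[0,0,0],[0,0,0],[0,0,0]],"gripper":[0.5,0.5,0.5]}'; python3 -m jog '{"linear":[[0.01,0,0],[0.015,0,0],[0.015,0,0]],"delta_rot":[[0,0,0],[0,0,0],[0,0,0]],"gripper":[0.5,0.5,0.5]}'
```

```text
time_s: 47.6
tool_pos: [0.5068, 0.3808, 0.0054]
ee_rot: [0.701, 0.092, -0.701, 0.092]
ft_force: [0.6, 0.3, -0.2]
gripper_width: 0.0495
time_s: 47.85
tool_pos: [0.5066, 0.3808, 0.0013]
ee_rot: [0.701, 0.092, -0.701, 0.092]
ft_force: [-0.4, 0.5, -0.6]
gripper_width: 0.0493
time_s: 48.1
tool_pos: [0.5063, 0.3806, -0.0013]
ee_rot: [-0.701, -0.092, 0.701, -0.092]
ft_force: [0.3, -0.4, -0.3]
gripper_width: 0.0495
```

```bash
python3 -m jog '{"linear":[[0.01,0,0],[0.015,0,0],[0.015,0,0]],"delta_rot":[[0,0,0],[0,0,0],[0,0,0]],"gripper":[0.5,0.5,0.5]}';python3 -m jog '{"linear":[[0.01,0,0],[0.015,0,0],[0.015,0,0]],"delta_rot":[[0,0,0],[0,0,0],[0,0,0]],"gripper":[0.5,0.5,0.5]}'; python3 - <<'E'
from h import *
b=shot('scene','f1')
cv2.imwrite('pics/k2.png',cv2.resize(b[140:270,400:540],None,fx=5,fy=4.5,interpolation=cv2.INTER_CUBIC))
E
```

```text
time_s: 48.35
tool_pos: [0.5062, 0.3805, -0.0037]
ee_rot: [-0.701, -0.092, 0.701, -0.092]
ft_force: [0.2, 0.6, -1.0]
gripper_width: 0.0491
time_s: 48.6
tool_pos: [0.5063, 0.3805, -0.0059]
ee_rot: [-0.701, -0.092, 0.701, -0.092]
ft_force: [-0.1, 0.2, -0.3]
gripper_width: 0.0496
```

View pics/k2.png

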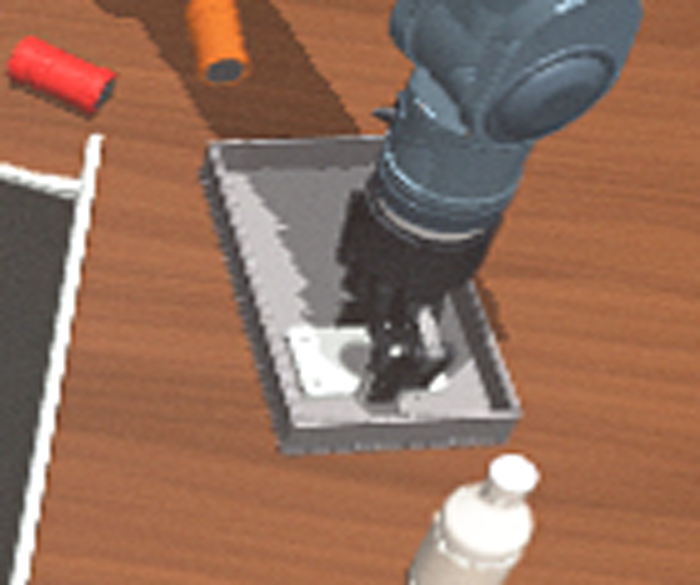

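```bash
python3 -m jog '{"linear":[[0.01,0,0],[0.015,0,0],[0.015,0,0]],"delta_rot":[[0,0,0],[0,0,0],[0,0,0]],"gripper":[0.5,0.5,0.5]}'; python3 -m jog '{"linear":[[0,0,0],[0,0,0],[0,0,0],[0,0,0],[-0.1,0,0],[-0.3,0,0],[-0.55,0,0],[-0.8,0,0],[-1,0,0],[-1,0,0],[-1,0,0]],"delta_rot":[[0,0,0],[0,0,0],[0,0,0],[0,0,0],[0,0,0],[0,0,0],[0,0,0],[0,0,0],[0,0,0],[0,0,0],[0,0,0]],"gripper":[0.72,0.72,0.72,0.72,0.72,0.72,0.72,0.72,0.72,0.72,0.72]}'; python3 - <<'E'
from h import *
b=shot('scene','f1')
cv2.imwrite('pics/k3.png',cv2.resize(b[140:270,400:540],None,fx=5,fy=4.5,interpolation=cv2.INTER_CUBIC))
E
python3 obj.py P1 .066; python3 pl.py .5777 -.001 .16 180.5
```

```text
time_s: 48.9
tool_pos: [0.5067, 0.3808, -0.0069]
ee_rot: [0.701, 0.092, -0.701, 0.092]
ft_force: [-0.3, -1.7, 5.7]
gripper_width: 0.0494
time_s: 49.82
tool_pos: [0.5082, 0.3817, 0.1447]
ee_rot: [0.703, 0.093, -0.699, 0.091]
ft_force: [-0.3, -0.3, -1.1]
gripper_width: 0.0615
top [309.6 184.7] w [ 0.5763 -0.0011  0.066 ] ang 88.6 len 0.083 cf 0.87 rgb [242. 242. 243.]
top [310.2 110.6] w [ 0.8298 -0.0072  0.066 ] ang -85.0 len 0.079 cf 0.78 rgb [202. 104. 218.]
top [199.5 209.8] w [0.5015 0.3618 0.066 ] ang -75.2 len 0.081 cf 0.69 rgb [222. 221. 218.]
top [379.6 250.7] w [ 0.3558 -0.2229  0.066 ] ang -80.0 len 0.082 cf 0.6 rgb [213. 120. 220.]
scene [472.6 220.2] w [0.5516 0.3714 0.066 ] ang -76.1 len 0.089 cf 0.86 rgb [230. 231. 228.]
scene [324.3 303.3] w [0.8826 0.003  0.066 ] ang -79.4 len 0.078 cf 0.72 rgb [198. 102. 224.]
scene [342.3 208.8] w [5.807e-01 3.000e-04 6.600e-02] ang 88.9 len 0.088 cf 0.69 rgb [231. 232. 231.]
 TRI [ 5.77e-01 -4.00e-04  6.10e-02] res 0.12 for [310. 185.] [342. 209.]
t 50.17 pos [0.5055 0.3801 0.1404] x [-0.003 -0.002 -1.   ] z [-0.966 -0.258  0.003] j [ 0.54  0.53  0.11  1.15 -0.   -1.29] F [ 0.6 -0.   0.7] w 0.0613
phi 180.5 lin [-0.1274, 2.5788, 0.1906] rot [0.1204, 0.0013, -0.0006]
phi 360.5 lin [-0.1274, 2.5788, 0.1906] rot [-1.3796, 0.0009, 0.0019]
```

View pics/k3.png

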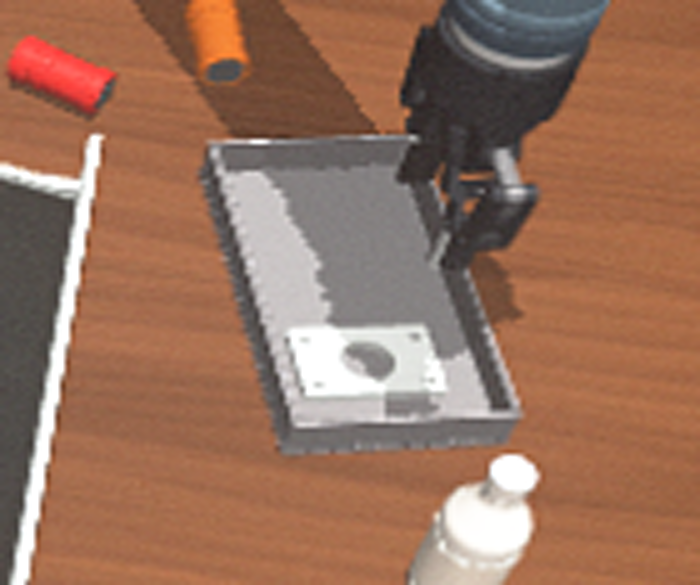

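```bash
python3 -m jog '{"linear":[[-0.2,0.2,0],[-0.3,0.45,0.03],[-0.3,0.7,0.05],[-0.3,0.9,0.07],[-0.3,1,0.07],[-0.3,1,0.07],[-0.3,1,0.07]],"delta_rot":[[0,0,0],[0,0,0],[0,0,0],[0,0,0],[0,0,0],[0,0,0],[0,0,0]],"gripper":[0.75,0.75,0.75,0.75,0.75,0.75,0.75]}' && python3 -m jog '{"linear":[[0,0.2,0],[0,0.45,0.03],[0,0.7,0.05],[0,0.9,0.07],[0,1,0.07],[0,1,0.07],[0,1,0.07]],"delta_rot":[[0.04,0,0],[0.08,0,0],[0.125,0,0],[0.125,0,0],[0.125,0,0],[0.125,0,0],[0.125,0,0]],"gripper":[0.75,0.75,0.75,0.75,0.75,0.75,0.75]}'; python3 obj.py P1 .066 | grep "0.5"; python3 pl.py .577 -.0005 .1 180
```

```text
time_s: 50.75
tool_pos: [0.5348, 0.2323, 0.1866]
ee_rot: [-0.701, -0.091, 0.702, -0.091]
ft_force: [-0.9, 0.9, 0.2]
gripper_width: 0.064
time_s: 51.33
tool_pos: [0.5635, 0.0861, 0.1867]
ee_rot: [-0.707, 0.0, 0.707, 0.001]
ft_force: [0.8, 1.0, -0.3]
gripper_width: 0.0645
top [199.1 210.1] w [0.5007 0.3633 0.066 ] ang -75.9 len 0.085 cf 0.58 rgb [233. 232. 234.]
top [379.8 250.3] w [ 0.3569 -0.2237  0.066 ] ang -81.0 len 0.084 cf 0.58 rgb [205. 114. 210.]
scene [472.5 220.4] w [0.5521 0.3714 0.066 ] ang -76.4 len 0.089 cf 0.98 rgb [240. 240. 239.]
scene [342.2 208.4] w [ 5.793e-01 -3.000e-04  6.600e-02] ang -89.4 len 0.085 cf 0.92 rgb [242. 242. 241.]
t 51.63 pos [0.5632 0.0867 0.1871] x [-0.  0. -1.] z [-1.    -0.001  0.   ] j [ 0.04  0.38 -0.01  1.19  0.   -1.53] F [-1.  -0.3  0.4] w 0.0642
phi 180.0 lin [0.5803, 0.5813, -0.0913] rot [0.0005, 0.0001, 0.0]
phi 360.0 lin [0.5803, 0.5813, -0.0913] rot [-1.4995, -0.0001, 0.0001]
```

```bash
python3 -m jog '{"linear":[[0.1,0.2,-0.03],[0.25,0.4,-0.06],[0.45,0.58,-0.09],[0.65,0.58,-0.09],[0.75,0.58,-0.09],[0.75,0.58,-0.09],[0.75,0.58,-0.09]],"delta_rot":[[0,0,0],[0,0,0],[0,0,0],[0,0,0],[0,0,0],[0,0,0],[0,0,0]],"gripper":[0.75,0.75,0.75,0.75,0.75,0.75,0.75]}'; python3 pl.py .577 -.0005 .049 180; python3 - <<'E'
from h import *
b=shot('scene','f1')
cv2.imwrite('pics/m1.png',cv2.resize(b[160:240,300:390],None,fx=8,fy=7,interpolation=cv2.INTER_CUBIC))
E
```

```text
time_s: 52.22
tool_pos: [0.576, -0.0011, 0.074]
ee_rot: [-0.706, 0.0, 0.708, 0.0]
ft_force: [-0.4, -0.4, 0.7]
gripper_width: 0.0642
t 52.22 pos [ 0.576  -0.0011  0.074 ] x [-0.002  0.    -1.   ] z [-1.     0.     0.002] j [-0.11  0.46 -0.18  0.93  0.   -1.68] F [-0.4 -0.4  0.7] w 0.0642
phi 180.0 lin [0.1669, -0.0037, -0.0071] rot [-0.0001, 0.0011, 0.0001]
phi 360.0 lin [0.1669, -0.0037, -0.0071] rot [1.4999, 0.0002, -0.0017]
```

View pics/m1.png

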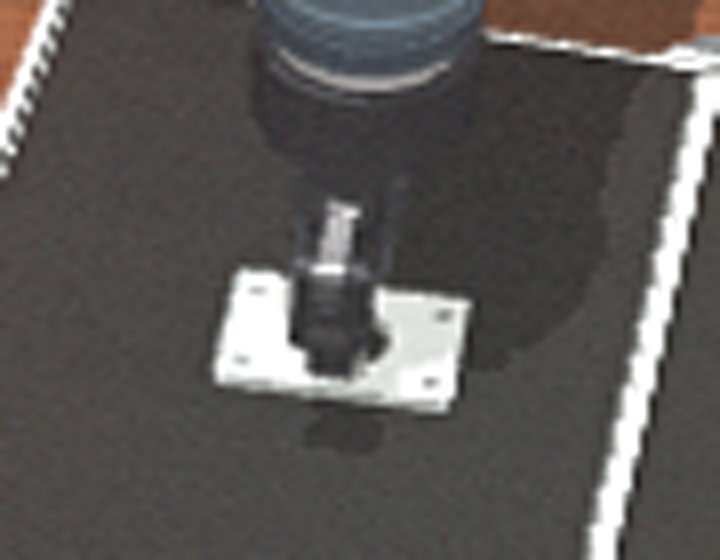

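```bash
python3 -m jog '{"linear":[[0.06,0,-0.006],[0.12,0,-0.006],[0.165,0,-0.006],[0.165,0,-0.006],[0.165,0,-0.006]],"delta_rot":[[0,0,0],[0,0,0],[0,0,0],[0,0,0],[0,0,0]],"gripper":[0.75,0.75,0.75,0.75,0.75]}'; python3 -m jog '{"linear":[[0,0,0],[0,0,0],[0,0,0],[0,0,0]],"delta_rot":[[0,0,0],[0,0,0],[0,0,0],[0,0,0]],"gripper":[0.5,0.5,0.5,0.5]}' 40; python3 - <<'E'
from h import *
b=shot('scene','f1')
cv2.imwrite('pics/m2.png',cv2.resize(b[160:240,300:390],None,fx=8,fy=7,interpolation=cv2.INTER_CUBIC))
E
```

```text
time_s: 52.68
tool_pos: [0.5772, -0.0014, 0.0493]
ee_rot: [-0.707, 0.0, 0.708, 0.0]
ft_force: [0.1, -0.1, 0.3]
gripper_width: 0.0642
time_s: 53.02
tool_pos: [0.5783, -0.0017, 0.0504]
ee_rot: [0.707, -0.0, -0.707, -0.0]
ft_force: [-0.8, -0.4, 1.6]
gripper_width: 0.0506
```

View pics/m2.png

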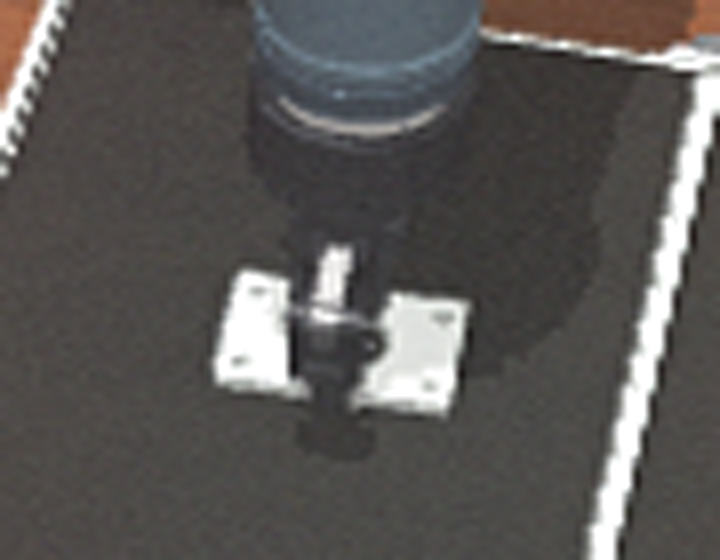

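```bash
python3 -m jog '{"linear":[[0,0,0],[0,0,0],[-0.05,0,0],[-0.1,0,0],[-0.2,0,0],[-0.4,0,0],[-0.6,0,0],[-0.8,0,0],[-0.9,0,0],[-0.9,0,0]],"delta_rot":[[0,0,0],[0,0,0],[0,0,0],[0,0,0],[0,0,0],[0,0,0],[0,0,0],[0,0,0],[0,0,0],[0,0,0]],"gripper":[0.5,0.5,0.5,0.5,0.5,0.5,0.5,0.5,0.5,0.5]}' 70 && python3 -m jog '{"linear":[[0,-0.15,0.05],[0,-0.35,0.15],[0,-0.55,0.3],[0,-0.75,0.4],[0,-0.95,0.5],[0,-1,0.5],[0,-1,0.5]],"delta_rot":[[0,0,0],[0,0,0],[0,0,0],[0,0,0],[0,0,0],[0,0,0],[0,0,0]],"gripper":[0.5,0.5,0.5,0.5,0.5,0.5,0.5]}' && python3 -m jog '{"linear":[[0,-0.15,0.05],[0,-0.35,0.15],[0,-0.55,0.3],[0,-0.75,0.4],[0,-0.95,0.5],[0,-1,0.5],[0,-1,0.5]],"delta_rot":[[-0.03,0,0],[-0.06,0,0],[-0.09,0,0],[-0.125,0,0],[-0.125,0,0],[-0.125,0,0],[-0.125,0,0]],"gripper":[0.5,0.5,0.5,0.5,0.5,0.5,0.5]}'; python3 pl.py .3985 .355 .18 195
```

```text
time_s: 53.9
tool_pos: [0.5805, -0.0019, 0.1897]
ee_rot: [0.71, -0.001, -0.704, 0.0]
ft_force: [1.2, 0.6, 0.0]
gripper_width: 0.0492
time_s: 54.48
tool_pos: [0.5013, 0.1502, 0.1838]
ee_rot: [-0.706, -0.001, 0.708, -0.001]
ft_force: [-0.4, -0.8, -0.7]
gripper_width: 0.0496
time_s: 55.07
tool_pos: [0.4282, 0.2994, 0.1842]
ee_rot: [-0.701, -0.093, 0.701, -0.093]
ft_force: [1.3, 0.0, -0.6]
gripper_width: 0.0493
t 55.07 pos [0.4282 0.2994 0.1842] x [-0.    -0.001 -1.   ] z [-0.966 -0.26   0.   ] j [ 0.49  0.29 -0.15  1.14 -0.   -1.34] F [ 1.3  0.  -0.6] w 0.0493
phi 195.0 lin [0.0277, -0.4097, 0.0947] rot [0.0006, 0.0001, -0.0003]
phi 375.0 lin [0.0277, -0.4097, 0.0947] rot [-1.4994, 0.0004, 0.0002]
```

```bash
python3 -m jog '{"linear":[[0,-0.2,0.05],[0.1,-0.41,0.09],[0.3,-0.41,0.09],[0.5,-0.41,0.09],[0.7,-0.41,0.09],[0.85,-0.41,0.09],[0.85,-0.41,0.09],[0.85,-0.41,0.09]],"delta_rot":[[0,0,0],[0,0,0],[0,0,0],[0,0,0],[0,0,0],[0,0,0],[0,0,0],[0,0,0]],"gripper":[0.5,0.5,0.5,0.5,0.5,0.5,0.5,0.5]}';python3 pl.py .3985 .355 -.004 195; python3 - <<'E'
from h import *
b=shot('scene','f1')
cv2.imwrite('pics/m3.png',cv2.resize(b[140:270,400:540],None,fx=5,fy=4.5,interpolation=cv2.INTER_CUBIC))
E
```

```text
time_s: 55.73
tool_pos: [0.3991, 0.3521, 0.0561]
ee_rot: [-0.7, -0.09, 0.702, -0.092]
ft_force: [0.9, 1.0, -0.2]
gripper_width: 0.0496
t 55.73 pos [0.3991 0.3521 0.0561] x [-0.003 -0.003 -1.   ] z [-0.967 -0.256  0.003] j [ 0.6   0.41 -0.33  0.84 -0.   -1.23] F [ 0.9  1.  -0.2] w 0.0496
phi 195.0 lin [0.4007, -0.0205, -0.0024] rot [-0.0016, 0.0017, -0.001]
phi 375.0 lin [0.4007, -0.0205, -0.0024] rot [1.4984, -0.0016, -0.0026]
```

View pics/m3.png

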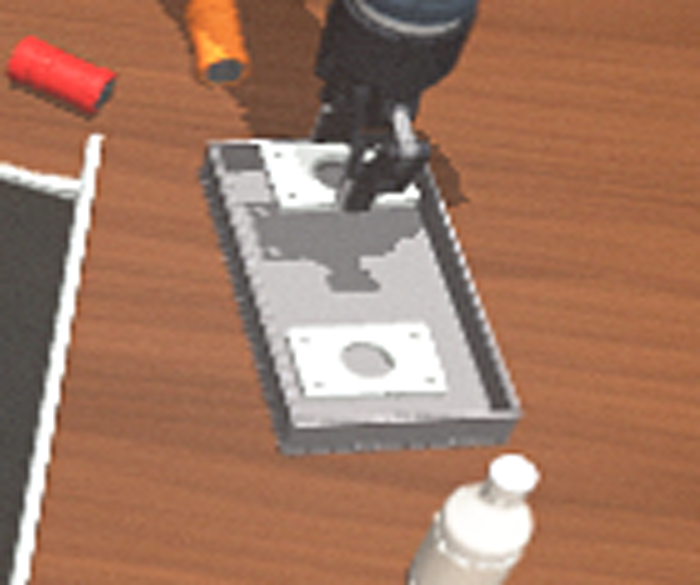

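```bash
python3 -m jog '{"linear":[[0.1,-0.01,-0.02],[0.2,-0.01,-0.02],[0.3,-0.01,-0.02],[0.37,-0.01,-0.02],[0.4,-0.01,-0.02],[0.4,-0.01,-0.02],[0.4,-0.01,-0.02]],"delta_rot":[[0,0,0],[0,0,0],[0,0,0],[0,0,0],[0,0,0],[0,0,0],[0,0,0]],"gripper":[0.5,0.5,0.5,0.5,0.5,0.5,0.5]}';python3 -m jog '{"linear":[[0.01,0,0],[0.015,0,0],[0.015,0,0]],"delta_rot":[[0,0,0],[0,0,0],[0,0,0]],"gripper":[0.5,0.5,0.5]}'
```

```text
time_s: 56.37
tool_pos: [0.4025, 0.3569, -0.0018]
ee_rot: [0.702, 0.092, -0.701, 0.092]
ft_force: [-0.1, -0.5, -1.0]
gripper_width: 0.049
time_s: 56.62
tool_pos: [0.4021, 0.357, -0.0044]
ee_rot: [0.701, 0.092, -0.701, 0.092]
ft_force: [0.4, -0.3, -0.7]
gripper_width: 0.0495
```

```bash
python3 -m jog '{"linear":[[0.01,0,0],[0.012,0,0],[0.012,0,0]],"delta_rot":[[0,0,0],[0,0,0],[0,0,0]],"gripper":[0.5,0.5,0.5]}'; python3 -m jog '{"linear":[[0,0,0],[0,0,0],[0,0,0],[0,0,0],[-0.1,0,0],[-0.3,0,0],[-0.55,0,0],[-0.8,0,0],[-1,0,0],[-1,0,0],[-1,0,0]],"delta_rot":[[0,0,0],[0,0,0],[0,0,0],[0,0,0],[0,0,0],[0,0,0],[0,0,0],[0,0,0],[0,0,0],[0,0,0],[0,0,0]],"gripper":[0.72,0.72,0.72,0.72,0.72,0.72,0.72,0.72,0.72,0.72,0.72]}'; python3 -m jog '{"linear":[[-0.2,0,0],[-0.4,0,0],[-0.4,0,0],[-0.4,0,0]],"delta_rot":[[0,0,0],[0,0,0],[0,0,0],[0,0,0]],"gripper":[0.72,0.72,0.72,0.72]}'; python3 - <<'E'
from h import *
b=shot('scene','z1');a=shot('top','z2')
cv2.imwrite('pics/zc.png',cv2.resize(b[140:270,400:540],None,fx=5,fy=4.5,interpolation=cv2.INTER_CUBIC))
x=cv2.imread('pics/top0.png')
E
python3 obj.py T1 .03|grep -v TRI; python3 obj.py P1 .01|grep -v TRI
```

```text
time_s: 56.87
tool_pos: [0.4021, 0.357, -0.0054]
ee_rot: [0.702, 0.092, -0.701, 0.092]
ft_force: [-2.4, -1.6, 8.6]
gripper_width: 0.0494
time_s: 57.78
tool_pos: [0.4034, 0.3578, 0.1454]
ee_rot: [0.703, 0.093, -0.699, 0.091]
ft_force: [0.6, -0.8, -0.2]
gripper_width: 0.0616
time_s: 58.12
tool_pos: [0.4022, 0.357, 0.2033]
ee_rot: [0.701, 0.092, -0.701, 0.092]
ft_force: [0.4, -0.8, -1.2]
gripper_width: 0.0616
top [257.1 273.2] w [0.2913 0.1785 0.03  ] ang 66.2 len 0.07 cf 0.76 rgb [218.  46.  38.]
top [422.4 229.8] w [ 0.4216 -0.3709  0.03  ] ang 88.7 len 0.069 cf 0.6 rgb [226. 225. 222.]
top [422.7 209. ] w [ 0.4906 -0.3758  0.03  ] ang 88.7 len 0.07 cf 0.51 rgb [223. 222. 219.]
top [423.6 219.4] w [ 0.4559 -0.3769  0.03  ] ang 88.7 len 0.066 cf 0.5 rgb [228. 227. 224.]
top [226.9 291.1] w [0.236  0.2773 0.03  ] ang 13.0 len 0.064 cf 0.49 rgb [229. 129.  19.]
scene [230.4 161.6] w [ 0.4353 -0.3829  0.03  ] ang -89.2 len 0.073 cf 0.68 rgb [229. 229. 228.]
scene [442.6 148.6] w [0.2497 0.2812 0.03  ] ang 12.6 len 0.082 cf 0.61 rgb [214. 141.  66.]
scene [412.4 156.5] w [0.304  0.1859 0.0
[... 202 characters left out ...]
0 len 0.077 cf 0.87 rgb [206. 106. 223.]
top [379.6 251.3] w [ 0.3541 -0.2287  0.01  ] ang -82.8 len 0.086 cf 0.74 rgb [215. 122. 224.]
top [198.9 210.1] w [0.5066 0.3808 0.01  ] ang -75.2 len 0.088 cf 0.72 rgb [236. 236. 237.]
top [206.2 240.4] w [0.4034 0.354  0.01  ] ang -75.3 len 0.084 cf 0.54 rgb [229. 229. 227.]
scene [323.2 302.5] w [ 0.8535 -0.0048  0.01  ] ang -81.8 len 0.086 cf 0.9 rgb [192. 100. 212.]
scene [472.  220.4] w [0.5094 0.3826 0.01  ] ang -79.4 len 0.091 cf 0.79 rgb [241. 241. 240.]
scene [284.4 155.4] w [ 0.3592 -0.2254  0.01  ] ang -79.2 len 0.082 cf 0.71 rgb [185.  96. 213.]
scene [464.5 192.3] w [0.4049 0.3591 0.01  ] ang -74.7 len 0.092 cf 0.68 rgb [226. 227. 225.]
```

View pics/zc.png

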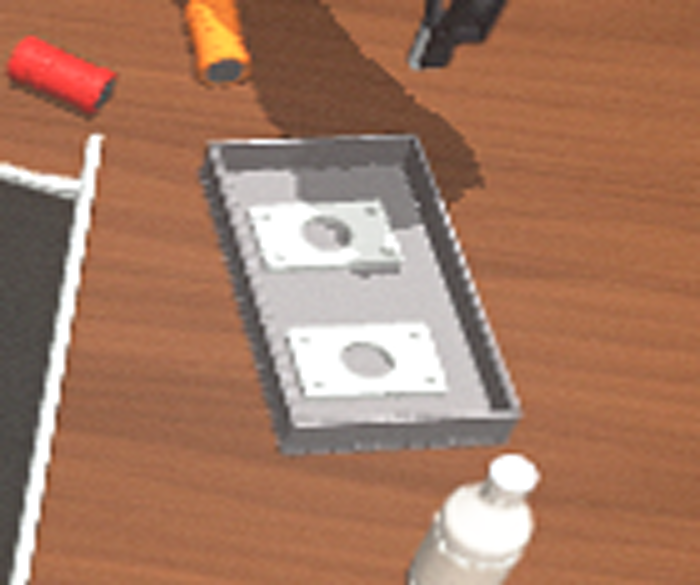

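View pics/z1.png

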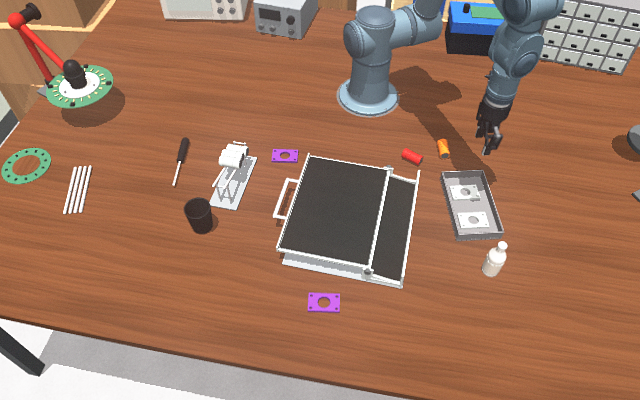

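View pics/z2.png

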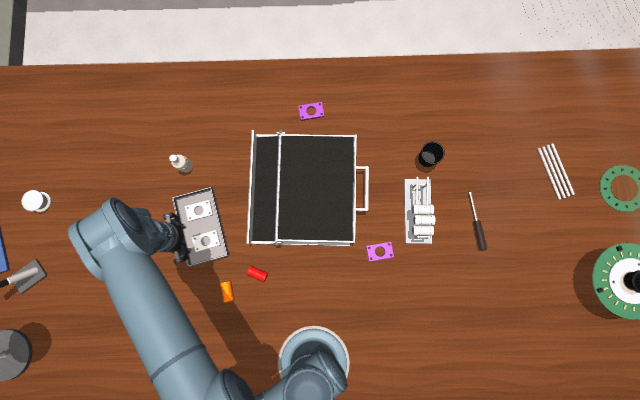

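```bash
python3 - <<'E'
from h import *
a=cv2.imread('pics/scene0.png');b=cv2.imread('pics/z1.png')
for (x,y) in [(200,215),(494,260),(180,160),(274,215),(282,250)]:
    t=a[y-12:y+13,x-9:x+10]; m=cv2.matchTemplate(b[y-18:y+19,x-15:x+16],t,cv2.TM_CCOEFF_NORMED); print((x,y),np.array(cv2.minMaxLoc(m)[3])-6,m.max().round(3))
print(r.finish_job(), r.get_state()['time_s'])
E
```

```text
(200, 215) [0 0] 0.861
(494, 260) [0 0] 0.998
(180, 160) [0 0] 0.997
(274, 215) [0 0] 0.998
(282, 250) [0 0] 0.998
the job is handed in; nothing more can be done
the job is handed in; nothing more can be done
```

The job is done and handed in after about 58 s of robot time. I lifted the board to about 0.2 rad: all three tubes present rolled into the trough and both plates stayed on the board. I then lowered it level, laid the tubes across the feed rails one at a time, and laid both plates in the tray.

**Last checks**
- **Tubes:** all three are queued behind the stop, about 35 mm apart.
- **Plates:** both lie flat and side by side in the tray.
- **Board:** it is level, with its corners at the same pixels as at the start.
- **Bystanders:** the bottle, cup and screwdriver have not moved. The cup's image match was weaker (0.86, against over 0.99 for the rest) but showed no shift.
- **Look-alikes:** the orange and red tubes and the two purple plates were left alone. I checked these by eye only.

**What went differently**
- The first grip on the pull bar closed without catching it, pressing down with about 13 N. Gripping about 11 mm lower worked.
- With the jaws partly open, the fingertips sat well behind where the description suggested, so I set the plate heights by force and pictures.
- One plate was shifted a few centimetres partway through. I found it again and picked it up there.
- I saw no slip of the grip.

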